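# Shut the warming cabinet on the food pan

## Task

The food pan has been left pulled out of the warming cabinet: while its door stands open, slide the pan fully home, then swing the door shut and press it until the sprung latch snaps in behind its strike and the door stays shut by itself. Do it gently - lean on the pan and the door no harder than you need to and do not slam the door - and leave the rest of the counter as it is.

Things in the scene. Friction and masses are not known exactly. Their poses are not given: they have to be found in the camera images.
- cabinet: stainless countertop warming cabinet, fixed: 250 wide, 300 deep, 240 high, open front. Origin on the counter under the middle of its front face; own x points into the cabinet, own y along the front to the latch side, z up. The 25 thick roof ends in the front face plane (own x = 0); a finger hanging before it cannot pass that plane
- pan (a joint): how far the steel food pan is pulled out (m): 0 = fully home against a hard stop. It hangs on runners, slides along the cabinet's x axis with about 3 N and stays where it is left
- pan_front (a point): middle of the flat front face of the pan's upright front lip (162 wide, 20 high, 4 thick; 184 to 204 above the counter). With the pan home it stands 6 proud of the cabinet's front face
- door (a joint): door angle (rad): 0 = shut on a cabinet with its strike in mid-setting, grows as it opens, up to 1.9; the hinge drags with about 0.3 N m and the door stays where it is left. The strike's depth is set differently (by up to 4 mm either way) on each cabinet, so the door meets its hard stop somewhere between -0.012 and 0.016 and, latched and let go, rests 0.011 further out, pushed back by its gasket
- door_hinge (a point): on the upright hinge line (cabinet's own x = -27, y = -133) at the height of the door's top, 240. Own axes turn with the door: y from the hinge to the free edge, x out of its inner side (into the cabinet when shut). Steel panel 250 wide (8 to 258 off the hinge line), 178 high (62 to 240 above the counter), 30 thick; outer face at own x = -15
- door_top_edge (a point): on the top edge of the door's outer face, 180 from the hinge line; axes as door_hinge. The outer face is plain from 30 to 215 off the hinge line and may be pushed there; a latch case (14 proud) and a pull bar sit at the free edge. Here it takes up to 16 N, in the last 0.1 rad, to press the bolt past the strike; then the gasket (8 to 15 N) and, some 2 mm after the bolt has snapped in, the stop
- latch (a joint): how far the bevelled sprung bolt in the door's free edge is pushed back (m): 0 = fully out (12 proud of the edge), up to 0.0105. Its bevel rides over the strike, which pushes it back some 8 mm, and it springs out behind
- bottle_tall: bystander: squeeze bottle 62 across, 192 high, standing; origin at the centre of its foot
- bottle_short: bystander: squeeze bottle 68 across, 162 high, standing; origin at the centre of its foot
- tongs: bystander: steel tongs, 250 long, 18 high, lying; origin under their middle, x along them
- bowl: bystander: small metal bowl, 104 across, 42 high; origin under its middle
- shaker: bystander: glass jar with metal cap, 48 across, 85 high; origin under its middle
- meal_box: bystander: closed white takeaway box, 138 x 188, 48 high; origin under its middle
- spatula: bystander: spatula lying flat, x along it

How it is judged:
On the way:
1. the pan is fully home (within 5 mm) while the door still stands wide open (value of joint pan below 0.005 m and value of joint door above 0.6 rad), for 0.2 s.
At the end, for the whole second after the job is handed in: the door is shut to within 0.035 rad and at rest, the bolt is out again behind the strike (pushed back less than 2 mm) and the pan is still home (within 5 mm) (value of joint door below 0.035 rad and value of joint latch below 0.002 m and value of joint pan below 0.005 m and velocity of joint door between -0.05 and 0.05 rad/s); the robot touches nothing.
It fails at once if the robot leans on the door with more than 30 N while pressing it shut (in the last 0.12 rad) (value of joint door below 0.12 rad and contact force between any of the fingers, the arm and cabinet above 30 N).
It fails at once if the robot bumps or presses the cabinet, its pan or its door with more than 60 N at any time (contact force between any of the fingers, the arm and cabinet above 60 N).
It fails at once if the door is slammed (faster than 1.5 rad/s in the last 0.2 rad) (value of joint door below 0.2 rad and velocity of joint door below -1.5 rad/s).
It fails at once if a bystander is shifted by more than 30 mm (distance of any of bottle_tall, bottle_short, tongs, bowl, shaker, meal_box, spatula from where it was at the start of the episode above 0.03 m).
It also fails if it takes over 72 s, if anything falls off the work surface, if the arm or the gripper's body presses on something with over 40 N, if the wrist force passes 120 N, or if a joint passes its speed limit or range.

## Robot

A 6-joint arm with a two-finger parallel gripper is mounted at the origin on the work surface. World frame = base frame: x ahead of the robot, y to its left, z up, the work surface at z = 0. Lengths are in m, angles in rad, forces in N, time in s.
With the tool pointing down it reaches from about 0.225 to 0.875 m from the base axis. Payload 3.4 kg.
Tool frame: the origin (TCP) lies on the centre line of the jaws, within the pads' length; the fingertips stand 19 mm ahead of it and the grasp point (between the pads) is the TCP (nose_length is the distance from the TCP to the fingertips, in m); z points along the fingers, y is the direction in which the jaws open and shut (so a half turn about z gives the same grasp; the last joint's range is limited). The gripper opens to 85 mm and grips with 20 to 120 N. Pads are 22 mm wide; open, the fingers measure 114 mm over their backs; the gripper's body (76 mm by 85 mm) begins 54 mm behind the grasp point. The pads swing forward as they close: fully open they stand 13 mm farther back than shut.
Start: joints at [-1.357, 0.276, 1.505, -0, 1.361, -0.121], TCP at [0.189, -0.543, 0.217] pointing down, gripper open.
Joint ranges: [-2.89, 2.89], [-0.75, 2.08], [0.22, 2.7], [-1.18, 4.32], [0.11, 2.71], [-2.7, 2.7]. Speed limits (rad/s): [2.57, 2.57, 3.14, 3.14, 3.14, 3.14].

## Interface

Orientations are given as a unit quaternion [w, x, y, z].
In Python, from rig import * gives the robot as it stands.
- The arm moves only by the shell command python3 -m jog 'ROWS' [OPENING] [FORCE]. ROWS is JSON, one flat list of numbers, 6 for each row, row after row: the shift along the tool's x, y, z in mm, then the turn, a rotation vector about the tool's x, y, z in degrees. In form: [tx, ty, tz, wx, wy, wz, tx, ty, tz, wx, wy, wz, ...]. A call has 1 to 10 rows; each row is the pose to reach, as a shift and turn from the pose commanded when the call began, along the tool's axes at that moment; what a row does not reach only later rows make up. A row lasts 1/8 s, in which the tool goes at most 62.5 mm and 10.7 degrees, less where a joint would pass 70% of its speed; a pose out of reach is approached as far as the arm can. A call with a gripper value outside its range is refused whole. OPENING is the closure, from 0 (fully open) to 1 (shut), set as the call begins (- or left out, the last holds). The fingers move at their own pace and stop on an object; FORCE is the grip in N (left out, the last holds). Time passes only in rows, so rows that repeat a pose let the fingers close. It gives the time, the measured TCP pose, the force and the opening at its end, in the units of the state.
- get_state(): the state, without advancing time (a new reading comes with each control period).
- get_image(name): name is "scene" or "top"; returns a dict with "frame" (384x512x3 uint8, red, green, blue), "camera_matrix" (3x3 intrinsics, pixels), "rvec" (rotation vector, rad) and "tvec" (3), from world to camera coordinates, as OpenCV has them. Camera axes: x right, y down, z forward; pixel columns grow to the right and rows downward; lengths in m; the calibration is good to about 2 mm. A picture is of the moment at which its call begins. There is no depth.
- sign_off(): hands the job in, once; it reports no verdict.
The state is a dict: "clock": time; "qpos": joint angles; "qd": joint speeds; "effort": joint torques, N m; "position": TCP position; "ee_rot": TCP orientation; "contact_force": force on the tool from outside, world axes, zero at the start; "moment": the same for the moment, N m; "width": finger opening in m.
Only numpy, scipy, OpenCV 4.12 (cv2) and the standard library are available. Lean on these libraries where they do the work, as an engineer would, in place of code of your own. Each camera call takes 0.05 s, during which the arm holds its last target.

## Working session

There is one attempt and no reset: what is moved stays moved. The work goes in short steps, Python scripts to look and compute and a shell command to move; the robot and the scene stay as the last step left them, time stands still between calls to the robot, and variables do not carry over. Pictures are saved under pics/ and viewed, and the job is handed in when it is done.

```bash
mkdir -p pics; python3 - <<'E'
from rig import *
import cv2
s=get_state();print(s)
for n in("scene","top"):
    i=get_image(n);cv2.imwrite(f"pics/{n}0.png",i["frame"][:,:,::-1]);print(n,i["camera_matrix"],i["rvec"],i["tvec"])
E
```

```text
{'clock': 0.0, 'qpos': array([-1.35698606e+00,  2.76601611e-01,  1.50616115e+00,  1.76556152e-05,
        1.36068549e+00, -1.21031118e-01]), 'qd': array([-0.00109502, -0.00147444, -0.00011639,  0.0004331 , -0.00052392,
       -0.00094061]), 'effort': array([-1.16181658e-03, -4.16779768e+01, -2.45805073e+01, -1.03706673e-04,
        1.11132808e-02,  5.86927541e-06]), 'position': array([ 0.18882011, -0.54251751,  0.2161248 ]), 'ee_rot': array([-9.27196721e-04,  9.86017745e-01,  1.66637768e-01, -3.44018939e-05]), 'contact_force': array([-1.23806932, -0.10189126, -0.83212173]), 'moment': array([-0.00785901,  0.00994133, -0.1241362 ]), 'width': 0.08535167524873753}
scene [[354.28065866   0.         254.53595301]
 [  0.         354.28065866 187.30156235]
 [  0.           0.           1.        ]] [ 1.46792891  1.99273735 -0.91987988] [ 0.08854934 -0.22744743  1.44948262]
top [[399.31145796   0.         254.02693337]
 [  0.         399.31145796 183.87082487]
 [  0.           0.           1.        ]] [ 2.1724469  -2.21959298  0.08606614] [0.06345671 0.5365041  1.10476446]
```

View pics/scene0.png

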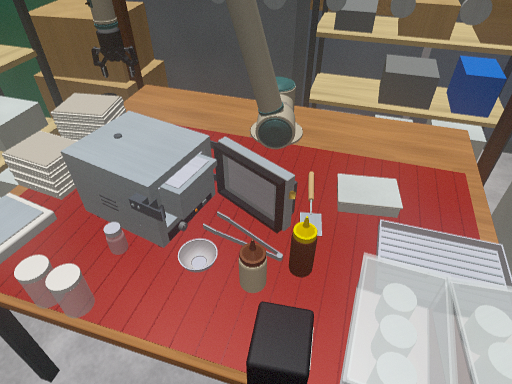

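View pics/top0.png

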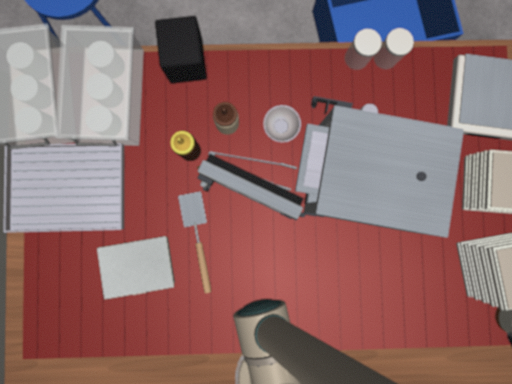

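```bash
python3 - <<'E'
import cv2
a=cv2.imread("pics/top0.png")
cv2.imwrite("pics/top0c.png",cv2.resize(a[0:230,190:450],None,fx=3,fy=2.6,interpolation=cv2.INTER_CUBIC)[:600,:800])
a=cv2.imread("pics/scene0.png")
cv2.imwrite("pics/scene0c.png",cv2.resize(a[90:290,140:400],None,fx=3,fy=3,interpolation=cv2.INTER_CUBIC))
E
```

```text
(no output)
```

View pics/top0c.png

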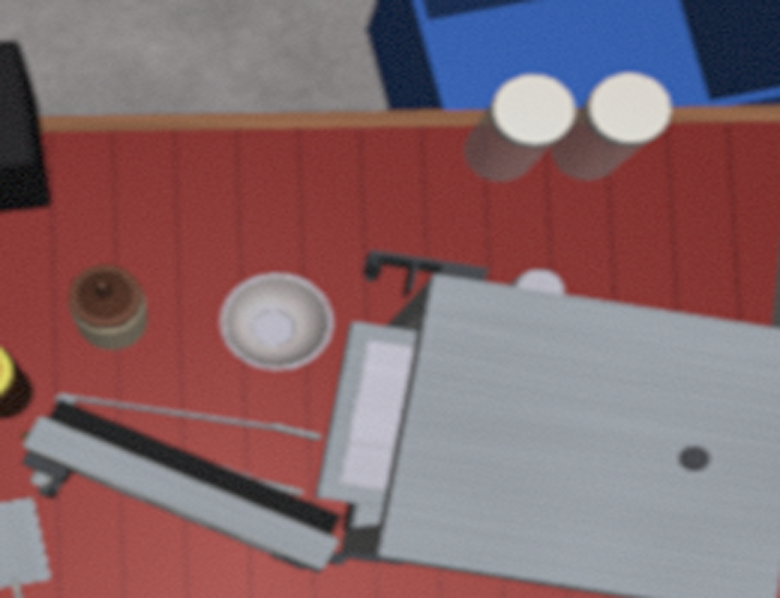

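View pics/scene0c.png

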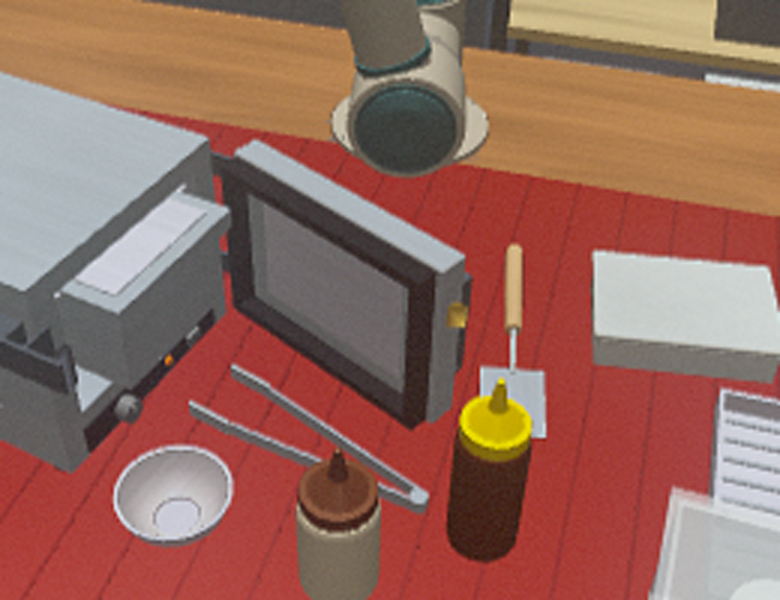

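```bash
cat > h.py <<'E'
from rig import *
import cv2,numpy as np
from scipy.optimize import least_squares
def proj(i,P):
    return cv2.projectPoints(np.array(P,float).reshape(-1,3),i["rvec"],i["tvec"],i["camera_matrix"],None)[0].reshape(-1,2)
def bp(i,uv,z):
    K=i["camera_matrix"];R=cv2.Rodrigues(i["rvec"])[0];t=np.array(i["tvec"]).ravel()
    d=R.T@np.linalg.inv(K)@np.array([uv[0],uv[1],1.]);c=-R.T@t
    return c+d*(z-c[2])/d[2]
def cab(p):
    c,s=np.cos(p[2]),np.sin(p[2])
    return lambda x,y,z:np.array([p[0]+c*x-s*y,p[1]+s*x+c*y,z])
def door(p,a,x,y,z):
    # door frame: at angle a rotated so that free edge swings to -x(cabinet)
    c,s=np.cos(a),np.sin(a)
    return cab(p)(-.027+c*x-s*y,-.133+s*x+c*y,z)
E
python3 - <<'E'
from h import *
t=get_image("top");s=get_image("scene")
ct=lambda u,v:(190+u/3-.33,v/2.6-.3)
cs=lambda u,v:(140+u/3-.33,90+v/3-.33)
T=[ct(435,278),ct(380,556),(463,127),(447,236)]
for q in T:print(bp(t,q,.24))
def model(p):
    C=cab(p);
    P=[C(0,.125,.24),C(0,-.125,.24),C(.3,.125,.24),C(.3,-.125,.24),
       C(-.006-p[3],.081,.204),C(-.006-p[3],-.081,.204),
       door(p,p[4],-.015,.008,.24),door(p,p[4],-.015,.258,.24)]
    S=[C(0,.125,.24),C(0,-.125,.24),C(0,.125,0),C(-.006-p[3],.081,.204),C(-.006-p[3],-.081,.204),
       door(p,p[4],.015,.008,.24),door(p,p[4],.015,.258,.24),door(p,p[4],-.015,.258,.24)]
    return np.vstack([proj(t,P),proj(s,S)])
obs=np.array(T+[ct(352,323),ct(320,497),ct(328,570),ct(25,442)]+
 [cs(25,290),cs(210,138),cs(75,470),cs(62,292),cs(228,208),cs(222,157),cs(437,268),cs(465,258)])
for loss in("linear","soft_l1"):
  r=least_squares(lambda p:(model(p)-obs).ravel(),[.4,-.15,-1.7,.07,1.2],loss=loss)
  print(r.x);print(np.round((model(r.x)-obs),1).tolist())
p=r.x
np.save("p.npy",p)
for n,P in dict(pf=cab(p)(-.006-p[3],0,.194),pfhome=cab(p)(-.006,0,.194),hinge=door(p,p[4],0,0,.24),dte=door(p,p[4],-.015,.18,.24),free=door(p,p[4],-.015,.258,.24),dshut=door(p,0,-.015,.18,.24)).items():print(n,P.round(4))
for n,uv,z in(("bowl",ct(277,320),.04),("short",ct(103,295),.15),("tall",(182,143),.18),("tong1",ct(320,437),.018),("tong2",ct(60,400),.018),("spat",(192,207),0),("spe",(208,292),.0),("shaker",ct(540,283),.085)):print(n,bp(t,uv,z).round(3))
E
```

```text
[ 0.69632354 -0.13255759  0.24      ]
[ 0.45395309 -0.08286376  0.24      ]
[ 0.64372305 -0.42504394  0.24      ]
[ 0.39723082 -0.37513081  0.24      ]
[ 0.57765634 -0.1090063  -1.77640383  0.03282383  1.2997488 ]
[[0.8, -1.6], [0.3, -0.6], [1.5, 2.1], [1.0, 1.4], [5.9, 0.0], [4.6, 0.4], [-1.0, -0.2], [-0.0, 0.0], [-1.2, 0.2], [-0.8, -0.2], [-0.5, 6.9], [14.3, 5.7], [-3.1, -0.8], [2.7, -2.1], [0.8, 1.8], [-0.3, -0.6]]
[ 0.57708264 -0.10768631 -1.76517618  0.04207515  1.28427553]
[[-0.4, -1.5], [0.3, -0.2], [0.5, 0.8], [1.2, 0.3], [1.1, -0.3], [0.5, 0.2], [-0.9, 0.3], [0.2, 0.1], [-0.1, 0.4], [-0.7, -0.4], [0.5, 7.1], [18.4, 6.8], [0.1, -0.1], [2.8, -2.3], [0.5, 1.7], [-0.5, -0.7]]
pf [ 0.5864 -0.0605  0.194 ]
pfhome [ 0.5782 -0.1018  0.194 ]
hinge [ 0.4518 -0.0555  0.24  ]
dte [0.5218 0.111  0.24  ]
free [0.5578 0.1802 0.24  ]
dshut [ 0.6313 -0.0756  0.24  ]
bowl [ 0.705 -0.029  0.04 ]
short [0.708 0.125 0.15 ]
tall [0.63  0.226 0.18 ]
tong1 [ 0.581 -0.068  0.018]
tong2 [0.626 0.175 0.018]
spat [0.477 0.229 0.   ]
spe [0.238 0.187 0.   ]
shaker [ 0.729 -0.261  0.085]
```

```bash
cat >> h.py <<'E'
from scipy.spatial.transform import Rotation as Ro
p=np.load("p.npy") if __import__("os").path.exists("p.npy") else None
def Rtool(fwd_yaw,tilt):
    y=np.array([np.cos(fwd_yaw),np.sin(fwd_yaw),0]);z=np.array([0,0,-1.]);x=np.cross(y,z)
    return Ro.from_matrix(np.c_[x,y,z])*Ro.from_euler("x",-tilt,degrees=True)
def cur():
    s=get_state();q=s["ee_rot"];return np.array(s["position"]),Ro.from_quat([q[1],q[2],q[3],q[0]]),s
def rows(targets):
    P,R,s=cur()
    for X,Rt in targets:
        d=R.inv().apply(np.array(X)-P)*1000;w=np.degrees((R.inv()*Rt).as_rotvec())
        print(np.round(d,1).tolist(),np.round(w,2).tolist())
E
python3 - <<'E'
from h import *
R=Rtool(p[2],15)
print(cur()[2]["qpos"])
rows([(np.array([.3,-.4,.36]),R),(cab(p)(-.0971,0,.36),R),(cab(p)(-.0971,0,.2076),R)])
E
```

```text
[-1.35702153e+00  2.76351106e-01  1.50562749e+00  1.20275838e-05
  1.36066882e+00 -1.20995681e-01]
[151.9, -98.5, -143.4] [-14.71, -3.96, 30.14]
[558.7, -367.4, -143.1] [-14.71, -3.96, 30.14]
[558.6, -367.2, 9.3] [-14.71, -3.96, 30.14]
```

```bash
python3 -m jog '[0,0,-50,0,0,0, 0,0,-100,0,0,0, 0,0,-143,0,0,0, 40,-25,-143,-3,-1,7, 80,-50,-143,-7,-2,14, 120,-75,-143,-10,-3,22, 160,-105,-143,-14.7,-4,30.1, 205,-135,-143,-14.7,-4,30.1, 250,-165,-143,-14.7,-4,30.1, 295,-194,-143,-14.7,-4,30.1]' 1 30
python3 - <<'E'
from h import *
print(cur()[2]["qpos"])
R=Rtool(p[2],15)
rows([(cab(p)(-.0971,0,.36),R),(cab(p)(-.0971,0,.2076),R)])
E
```

```text
clock: 1.45
position: [0.4045, -0.2611, 0.3601]
ee_rot: [0.131, 0.987, -0.096, -0.013]
contact_force: [0.7, -1.5, -0.0]
width: -0.0003
[-0.5237865   0.04026537  1.48255919 -0.24868648  1.5326872   1.23904984]
[140.0, -271.2, -72.9] [0.07, -0.02, 0.06]
[140.0, -310.8, 74.2] [0.07, -0.02, 0.06]
```

```bash
python3 -m jog '[25,-50,-13,0,0,0, 50,-97,-26,0,0,0, 75,-145,-39,0,0,0, 100,-194,-52,0,0,0, 120,-233,-63,0,0,0, 140,-271,-73,0,0,0, 140,-280,-38,0,0,0, 140,-288,-10,0,0,0, 140,-288,-10,0,0,0]'
python3 - <<'E'
from h import *
print(cur()[2]["qpos"])
R=Rtool(p[2],15)
rows([(cab(p)(-.0971,0,.2076),R)])
for n in("scene","top"):
    i=get_image(n);f=i["frame"][:,:,::-1]
    f=f[60:260,130:390] if n=="scene" else f[40:240,190:450]
    cv2.imwrite(f"pics/{n}1.png",cv2.resize(f,None,fx=3,fy=3,interpolation=cv2.INTER_CUBIC))
E
```

```text
clock: 2.58
position: [0.5938, -0.0141, 0.2921]
ee_rot: [0.131, 0.987, -0.095, -0.016]
contact_force: [-0.4, -0.1, 0.3]
width: -0.0002
[ 0.02106136  0.32026649  1.28940559 -0.25637207  1.59480172  1.78620709]
[2.2, -24.0, 81.0] [0.12, 0.34, 0.16]
```

View pics/scene1.png

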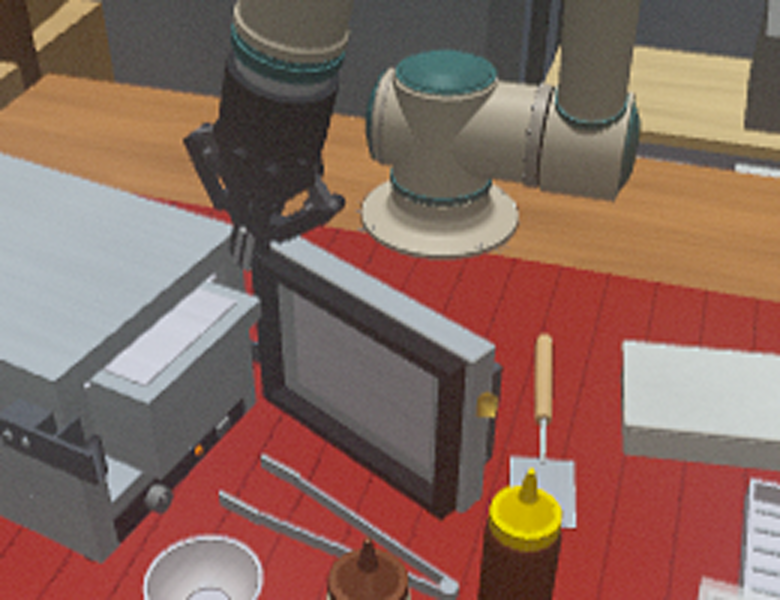

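View pics/top1.png

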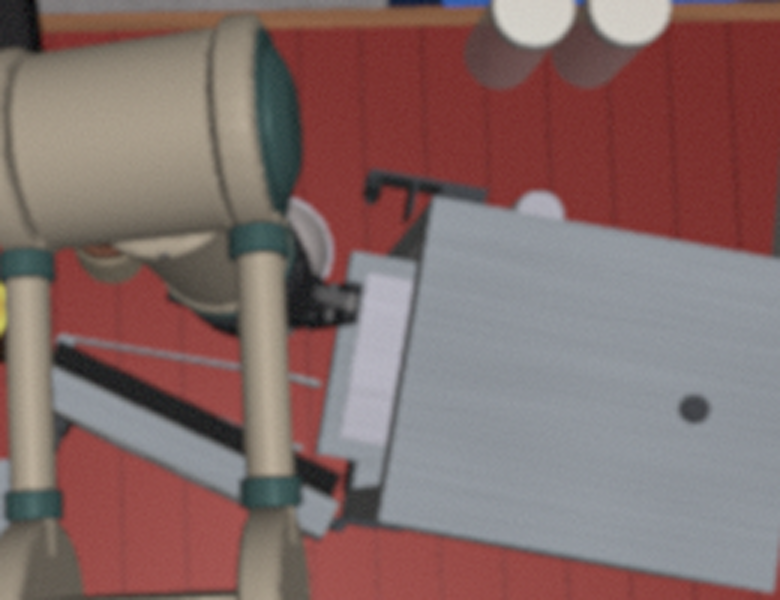

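```bash
cat >> h.py <<'E'
def R2(fwd_yaw,tilt):
    return Rtool(fwd_yaw,tilt)*Ro.from_euler("z",-90,degrees=True)
E
python3 - <<'E'
from h import *
R=R2(p[2],15)
_,R0,_=cur()
X=cab(p)(-.095,0,.30)
rows([(X,Rtool(p[2],15)*Ro.from_euler("z",-a,degrees=True)) for a in range(10,91,10)])
E
```

```text
[-0.1, 1.1, -4.4] [0.07, -0.02, -9.97]
[-0.1, 1.1, -4.4] [0.08, -0.02, -19.97]
[-0.1, 1.1, -4.4] [0.08, -0.01, -29.97]
[-0.1, 1.1, -4.4] [0.08, -0.0, -39.97]
[-0.1, 1.1, -4.4] [0.08, 0.0, -49.97]
[-0.1, 1.1, -4.4] [0.08, 0.01, -59.97]
[-0.1, 1.1, -4.4] [0.08, 0.02, -69.97]
[-0.1, 1.1, -4.4] [0.08, 0.03, -79.97]
[-0.1, 1.1, -4.4] [0.08, 0.03, -89.97]
```

```bash
python3 -m jog '[0,0,0,0,0,-10, 0,0,0,0,0,-20, 0,0,0,0,0,-30, 0,0,0,0,0,-40, 0,0,0,0,0,-50, 0,0,0,0,0,-60, 0,0,0,0,0,-70, 0,0,0,0,0,-80, 0,0,0,0,0,-90, 0,0,0,0,0,-90]'
python3 - <<'E'
from h import *
print(cur()[2]["qpos"])
R=R2(p[2],15)
rows([(cab(p)(-.095,0,.2085),R)])
E
```

```text
clock: 3.92
position: [0.5959, -0.0147, 0.2967]
ee_rot: [0.084, 0.766, 0.629, -0.1]
contact_force: [0.6, -0.8, 0.3]
width: -0.0001
[ 0.0203485   0.31672601  1.28313164 -0.25692231  1.59499013  0.21750559]
[23.0, -0.8, 85.2] [0.17, 0.03, -0.15]
```

```bash
python3 -m jog '[8,0,30,0,0,0, 16,0,60,0,0,0, 23,0,85,0,0,0, 23,0,85,0,0,0]'
python3 - <<'E'
from h import *
R=R2(p[2],15)
rows([(cab(p)(-.085,0,.2085),R),(cab(p)(-.0215,0,.2085),R)])
i=get_image("scene");f=i["frame"][:,:,::-1][90:240,150:350]
cv2.imwrite("pics/scene2.png",cv2.resize(f,None,fx=4,fy=4,interpolation=cv2.INTER_CUBIC))
E
```

```text
clock: 4.42
position: [0.5943, -0.0144, 0.2057]
ee_rot: [0.082, 0.766, 0.629, -0.102]
contact_force: [0.2, -0.9, 0.2]
width: 0.0001
[-10.2, 1.1, -0.2] [-0.18, 0.1, -0.06]
[-71.5, 1.2, 16.4] [-0.18, 0.1, -0.06]
```

View pics/scene2.png

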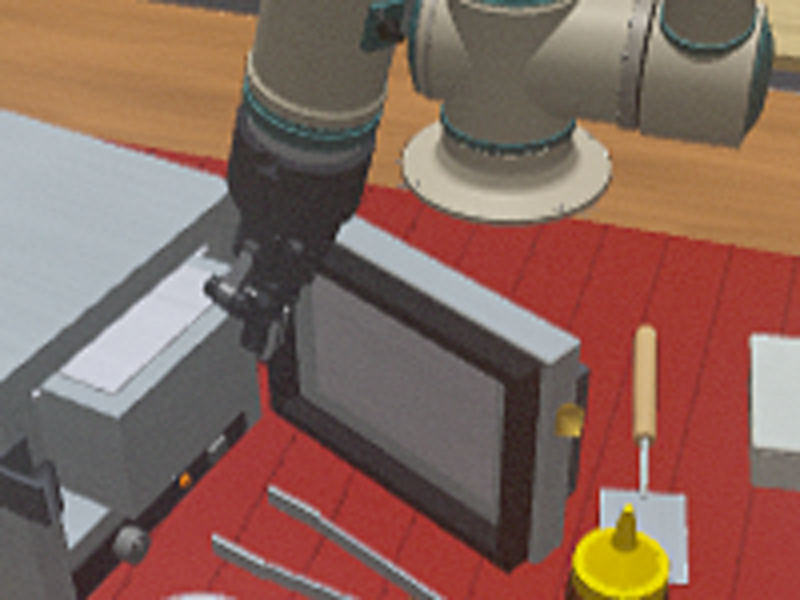

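```bash
python3 - <<'E'
from h import *
i=get_image("scene");P,R,s=cur()
f=lambda q:((proj(i,q)-[150,90])*4).round()
print("tip",P+R.apply([0,0,.019]),f(P+R.apply([0,0,.019])))
print("lip L,R",f([cab(p)(-.006-p[3],y,.204) for y in(.081,0,-.081)]))
print("roof",f([cab(p)(0,y,.24) for y in(.125,-.125)]))
E
```

```text
tip [ 0.59510823 -0.01934572  0.18975401] [[250. 379.]]
lip L,R [[115. 415.]
 [193. 341.]
 [263. 276.]]
roof [[ -8. 387.]
 [236. 181.]]
```

```bash
python3 - <<'E'
from h import *
i=get_image("scene");P,R,s=cur()
f=i["frame"][:,:,::-1][140:200,185:245].copy()
f=cv2.resize(f,None,fx=10,fy=10,interpolation=cv2.INTER_CUBIC)
for a in(-.011,.011):
  for b in(-.0145,.0145):
    for c in (.019,.0):
      q=(proj(i,P+R.apply([a,b,c]))[0]-[185,140]+.5)*10
      cv2.circle(f,tuple(int(v) for v in q),4,(0,255,0) if c else (255,0,255),-1)
cv2.imwrite("pics/s3.png",f)
E
```

```text
(no output)
```

View pics/s3.png

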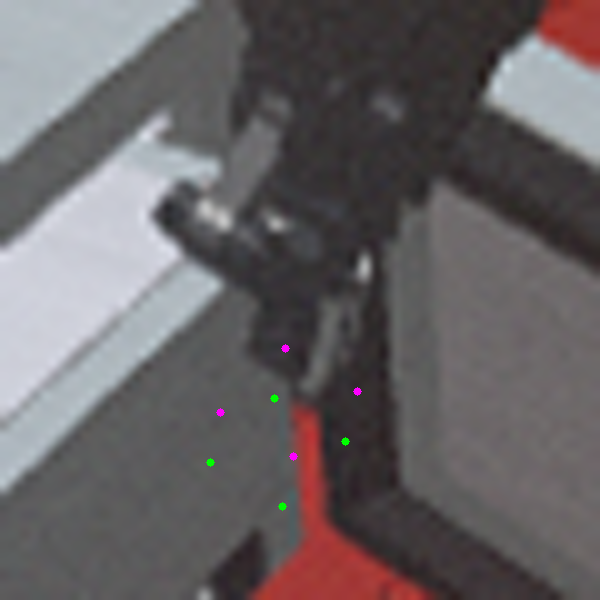

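```bash
python3 - <<'E'
from h import *
for n,o in(("scene",(180,70)),("top",(230,90))):
    i=get_image(n);P,R,s=cur()
    f=i["frame"][:,:,::-1][o[1]:o[1]+120,o[0]:o[0]+120].copy()
    f=cv2.resize(f,None,fx=5,fy=5,interpolation=cv2.INTER_CUBIC)
    d=lambda q:tuple(int(v) for v in (proj(i,P+R.apply(q))[0]-o+.5)*5)
    for c in(.019,0,-.054,-.1,-.15):cv2.circle(f,d([0,0,c]),3,(0,255,0),-1)
    for a in(-.038,.038):
      for b in (-.042,.042):cv2.circle(f,d([a,b,-.054]),3,(255,0,255),-1);cv2.circle(f,d([a,b,-.1]),3,(255,255,0),-1)
    cv2.imwrite(f"pics/{n}4.png",f)
E
```

```text
(no output)
```

View pics/scene4.png

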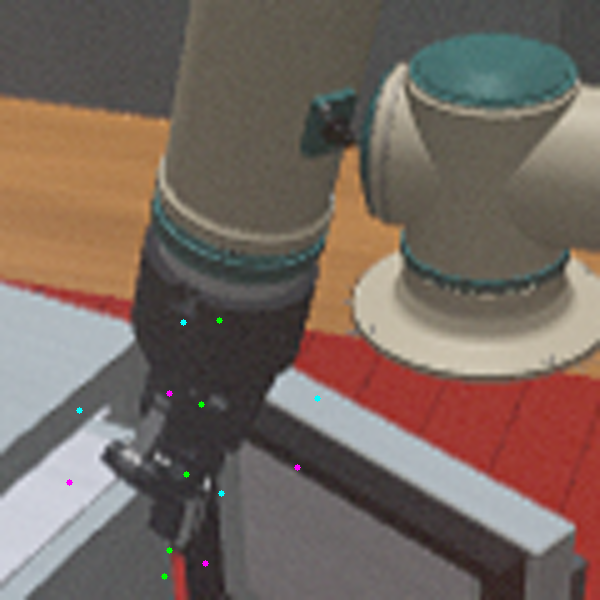

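View pics/top4.png

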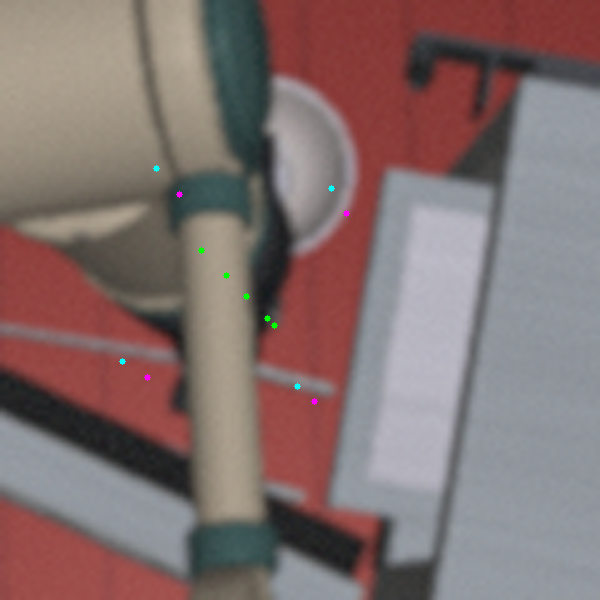

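```bash
python3 -m jog '[-2.5,0,10,0,0,0, -2.5,0,10,0,0,0, -2.5,0,10,0,0,0]'
python3 - <<'E'
from h import *
i=get_image("scene");P,R,s=cur()
o=(180,130)
f=i["frame"][:,:,::-1][o[1]:o[1]+75,o[0]:o[0]+75].copy()
f=cv2.resize(f,None,fx=8,fy=8,interpolation=cv2.INTER_CUBIC)
d=lambda q:tuple(int(v) for v in (proj(i,q)[0]-o+.5)*8)
for c in(.019,0,-.054):cv2.circle(f,d(P+R.apply([0,0,c])),3,(0,255,0),-1)
for y in(.081,.04,0,-.081):
  for z in(.184,.204):cv2.circle(f,d(cab(p)(-.006-p[3],y,z)),3,(255,0,255),-1)
cv2.imwrite("pics/s5.png",f);print(P)
rows([(cab(p)(-.085,0,.196),R2(p[2],15)),(cab(p)(-.0215,0,.196),R2(p[2],15))])
E
```

```text
clock: 5.05
position: [0.5941, -0.0193, 0.1976]
ee_rot: [0.083, 0.766, 0.63, -0.101]
contact_force: [-0.2, -0.4, 0.3]
width: -0.0003
[ 0.59425247 -0.01927571  0.19770266]
[-4.4, 0.2, 3.0] [-0.01, 0.06, 0.03]
[-65.8, 0.2, 19.5] [-0.01, 0.06, 0.03]
```

View pics/s5.png

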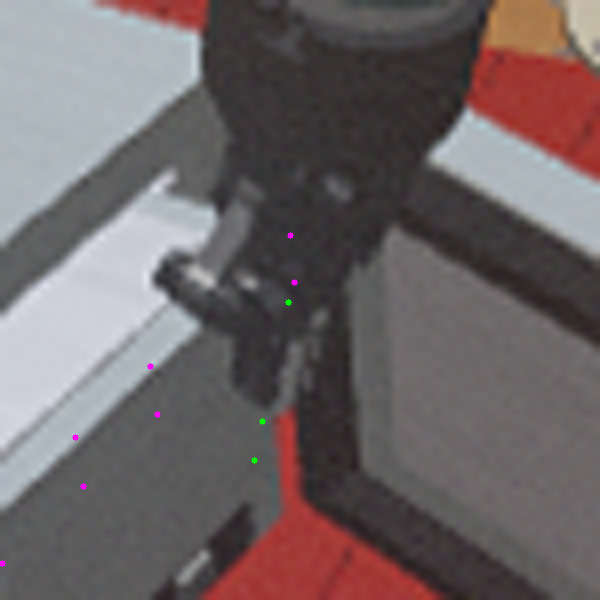

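```bash
python3 - <<'E'
from h import *
for n in("scene","top"):
    i=get_image(n);print(n,proj(i,[[0,0,0],[0,0,.15],[0.1,0,0],[0,.1,0]]).round(1).tolist())
    cv2.imwrite(f"pics/{n}6.png",i["frame"][:,:,::-1])
E
```

```text
scene [[276.2, 131.7], [277.7, 97.8], [269.7, 144.7], [300.2, 135.6]]
top [[277.0, 377.8], [281.4, 404.2], [276.0, 340.8], [240.8, 378.8]]
```

View pics/scene6.png

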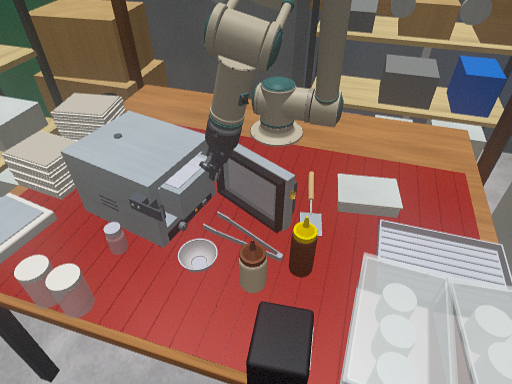

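View pics/top6.png

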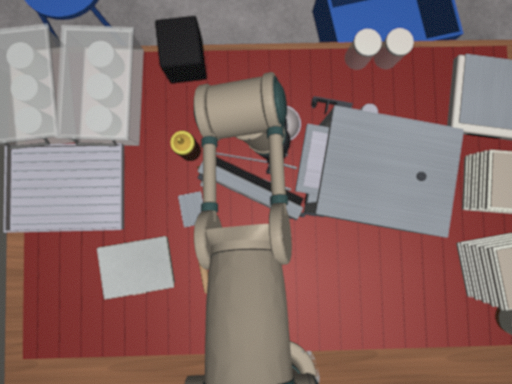

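```bash
python3 - <<'E'
from h import *
i=get_image("scene")
P=np.array([.1888,-.5425,.2161]);R=Ro.from_quat([.986,.1666,0,-.0009])
f=cv2.imread("pics/scene0.png");o=(80,10)
f=cv2.resize(f[10:110,80:160],None,fx=6,fy=6,interpolation=cv2.INTER_CUBIC)
d=lambda q:tuple(int(v) for v in (proj(i,P+R.apply(q))[0]-o+.5)*6)
for c in(.019,.006,0,-.054):
    for b in(-.0425,.0425):cv2.circle(f,d([0,b,c]),3,(0,255,0),-1)
cv2.imwrite("pics/s7.png",f)
E
```

```text
(no output)
```

View pics/s7.png

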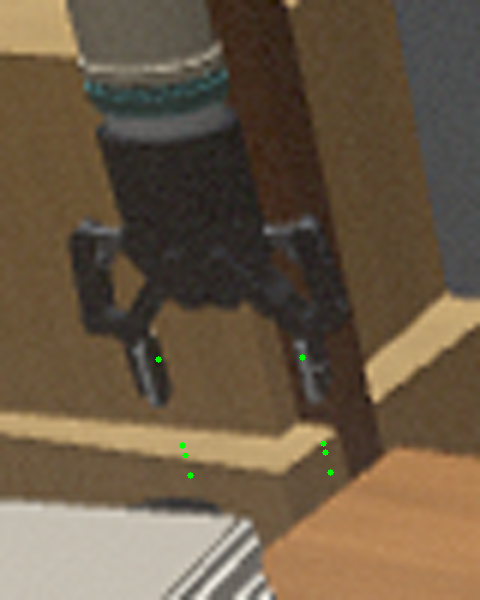

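```bash
python3 - <<'E'
from h import *
t=get_image("top");s=get_image("scene")
def Pm(i):return i["camera_matrix"]@np.c_[cv2.Rodrigues(i["rvec"])[0],np.array(i["tvec"]).ravel()]
def tri(a,b):
    X=cv2.triangulatePoints(Pm(t),Pm(s),np.array(a,float),np.array(b,float));X=(X[:3]/X[3]).ravel()
    return X.round(4),(proj(t,X)-a).round(1),(proj(s,X)-b).round(1)
print("box",tri((104,298),(338,174)),tri((173,291),(338,174)))
print("tall tip",tri((180,141),(307,217)))
print("short tip",tri((224,110),(252,240)))
print("bowl c",tri((281,126),(198,255)))
print("roof",tri((334.7,106.6),(148,186.3)),tri((316.3,213.5),(209.7,135.7)))
print("vent",tri((421,176),(118,136)))
for i in(t,s):print(-cv2.Rodrigues(i["rvec"])[0].T@np.array(i["tvec"]).ravel())
E
```

```text
box (array([0.2796, 0.3659, 0.1183]), array([[ 27.4, -11.1]]), array([[ 32.2, -10.7]])) (array([0.2504, 0.2777, 0.0337]), array([[ 0.2, -0. ]]), array([[ 0.2, -0. ]]))
tall tip (array([0.6334, 0.2302, 0.1855]), array([[-0.3,  0.1]]), array([[-0.4,  0. ]]))
short tip (array([0.714 , 0.1241, 0.158 ]), array([[ 0.2, -0.1]]), array([[0.3, 0. ]]))
bowl c (array([ 0.6985, -0.0286,  0.0295]), array([[ 0.6, -0.2]]), array([[0.8, 0.1]]))
roof (array([ 0.6969, -0.1332,  0.2385]), array([[ 0.1, -0.1]]), array([[0.2, 0. ]])) (array([ 0.4538, -0.0825,  0.2386]), array([[-0.2,  0.1]]), array([[-0.3, -0. ]]))
vent (array([ 0.5332, -0.3223,  0.2408]), array([[-0.2,  0.1]]), array([[-0.2, -0. ]]))
[0.46661676 0.0691862  1.13571562]
[1.21983501 0.28732483 0.76812771]
```

```bash
python3 -m jog '[-5,0,1.3,0,0,0, -10,0,2.6,0,0,0, -15,0,4,0,0,0, -19,0,5.1,0,0,0, -22,0,5.9,0,0,0, -25,0,6.7,0,0,0, -28,0,7.5,0,0,0, -31,0,8.3,0,0,0, -31,0,8.3,0,0,0]'
python3 - <<'E'
from h import *
i=get_image("scene");P,R,s=cur()
o=(180,130)
f=i["frame"][:,:,::-1][o[1]:o[1]+75,o[0]:o[0]+75].copy()
f=cv2.resize(f,None,fx=8,fy=8,interpolation=cv2.INTER_CUBIC)
cv2.imwrite("pics/s8.png",f);print(P,s["contact_force"],np.array([np.cos(p[2]),np.sin(p[2]),0])@(P-cab(p)(0,0,0)))
E
```

```text
clock: 6.48
position: [0.588, -0.0509, 0.1978]
ee_rot: [0.083, 0.766, 0.63, -0.101]
contact_force: [-0.7, 0.2, 0.0]
width: -0.0
[ 0.58800936 -0.05077108  0.19774645] [-1.44295233 -0.22230502  0.64594838] -0.05795396873399747
```

View pics/s8.png

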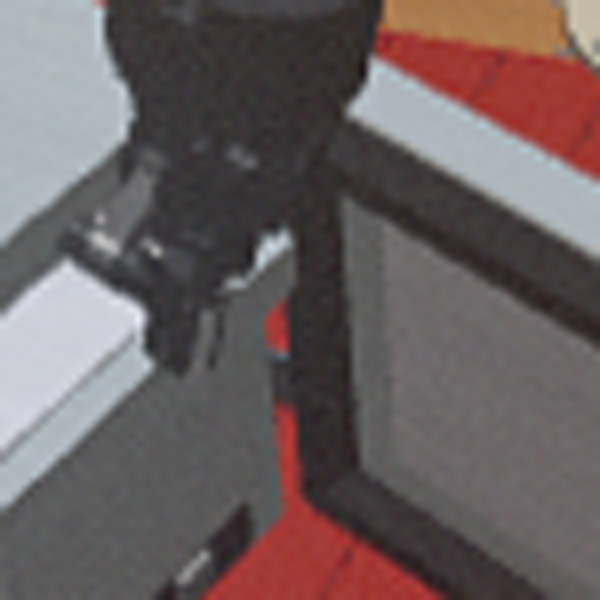

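```bash
python3 -m jog '[8,0,-2,0,0,0, 15,0,-4,0,0,0, 15,0,-4,0,0,0, 12.9,0,4,0,0,0, 10.3,0,13.4,0,0,0, 10.3,0,13.4,0,0,0, 10.3,0,13.4,0,0,0]'
python3 - <<'E'
from h import *
P,R,s=cur();print(P,s["contact_force"],np.array([np.cos(p[2]),np.sin(p[2]),0])@(P-cab(p)(0,0,0)))
for n,o in(("scene",(180,130)),("top",(240,80))):
    i=get_image(n)
    f=i["frame"][:,:,::-1][o[1]:o[1]+75,o[0]:o[0]+75].copy()
    f=cv2.resize(f,None,fx=8,fy=8,interpolation=cv2.INTER_CUBIC)
    cv2.imwrite(f"pics/{n}9.png",f)
E
```

```text
clock: 7.4
position: [0.5893, -0.0446, 0.182]
ee_rot: [0.083, 0.766, 0.63, -0.101]
contact_force: [0.4, 0.6, 0.2]
width: -0.0
[ 0.58925675 -0.0446166   0.18201244] [0.43212049 0.57666353 0.18692545] -0.06423348849077014
```

View pics/scene9.png

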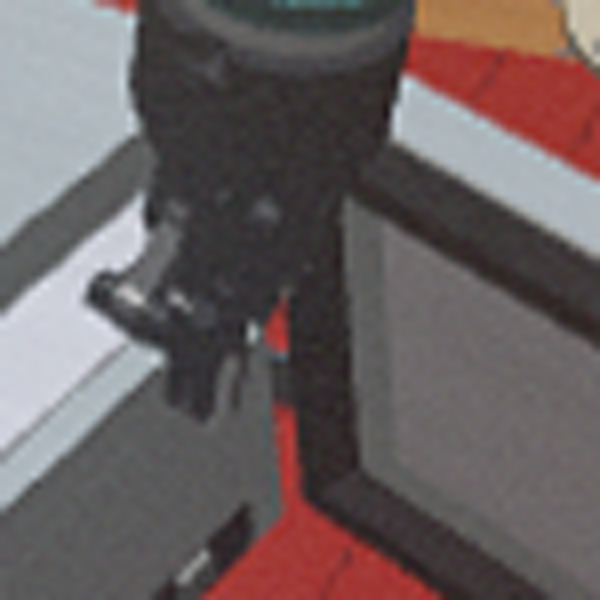

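View pics/top9.png

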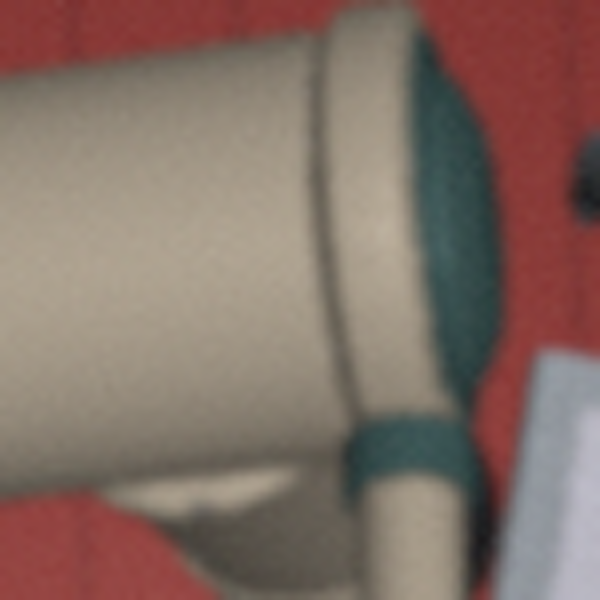

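```bash
python3 -m jog '[-3,0,0.8,0,0,0, -6,0,1.6,0,0,0, -9,0,2.4,0,0,0, -12,0,3.2,0,0,0, -15,0,4,0,0,0, -18,0,4.8,0,0,0]'
python3 -m jog '[-2,0,0.5,0,0,0, -4,0,1.1,0,0,0, -6,0,1.6,0,0,0, -8,0,2.1,0,0,0, -10,0,2.7,0,0,0]'
python3 - <<'E'
from h import *
P,R,s=cur();print(P,s["contact_force"],np.array([np.cos(p[2]),np.sin(p[2]),0])@(P-cab(p)(0,0,0)))
for n,o in(("scene",(180,130)),("top",(270,80))):
    i=get_image(n)
    f=i["frame"][:,:,::-1][o[1]:o[1]+75,o[0]:o[0]+75].copy()
    f=cv2.resize(f,None,fx=8,fy=8,interpolation=cv2.INTER_CUBIC)
    cv2.imwrite(f"pics/{n}10.png",f)
E
```

```text
clock: 8.25
position: [0.5857, -0.0626, 0.1822]
ee_rot: [0.083, 0.765, 0.63, -0.101]
contact_force: [-0.7, 2.7, 0.7]
width: -0.0002
clock: 8.88
position: [0.5836, -0.0729, 0.1822]
ee_rot: [0.083, 0.765, 0.63, -0.101]
contact_force: [-1.2, 2.6, 1.4]
width: -0.0001
[ 0.58357588 -0.07291379  0.18217359] [-1.1644237   2.6165916   1.42061548] -0.03537190058210041
```

View pics/scene10.png

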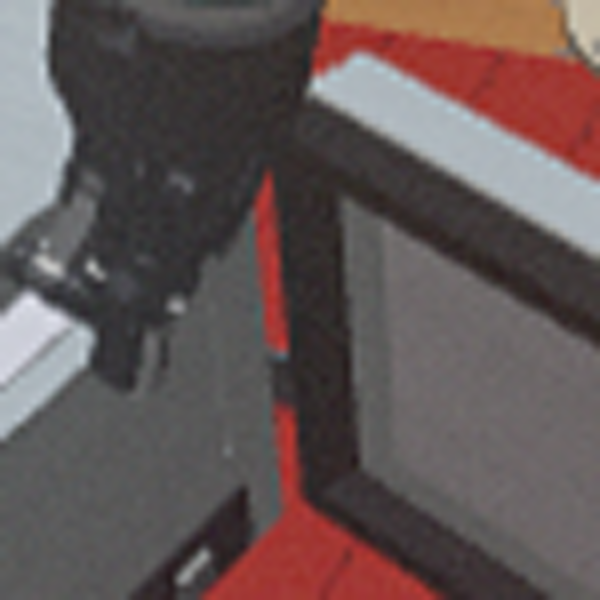

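View pics/top10.png

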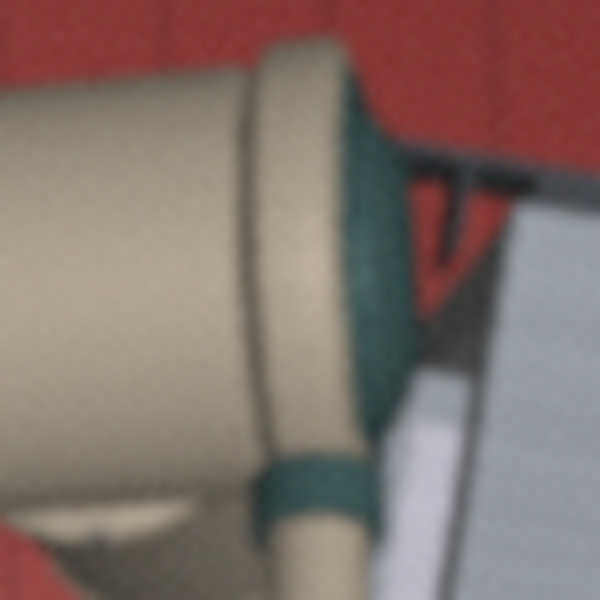

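```bash
python3 -m jog '[-2,0,0.5,0,0,0, -4,0,1.1,0,0,0, -6,0,1.6,0,0,0, -8,0,2.1,0,0,0, -10,0,2.7,0,0,0]'
python3 -m jog '[-1,0,0.3,0,0,0, -2,0,0.5,0,0,0, -3,0,0.8,0,0,0]'
python3 -m jog '[-1,0,0.3,0,0,0, -2,0,0.5,0,0,0]'
```

```text
clock: 9.6
position: [0.5816, -0.0831, 0.1821]
ee_rot: [0.083, 0.765, 0.63, -0.101]
contact_force: [-1.1, 2.8, 1.2]
width: -0.0001
clock: 9.98
position: [0.581, -0.086, 0.1821]
ee_rot: [0.083, 0.765, 0.63, -0.101]
contact_force: [-0.9, 3.5, 1.1]
width: -0.0
clock: 10.22
position: [0.5806, -0.0881, 0.1821]
ee_rot: [0.083, 0.765, 0.63, -0.101]
contact_force: [0.3, 2.5, 1.2]
width: 0.0001
```

```bash
for k in 1 2; do :; done; python3 -m jog '[-1,0,0.3,0,0,0, -2,0,0.5,0,0,0]'
python3 - <<'E'
from h import *
P,R,s=cur();print(P,s["contact_force"],np.array([np.cos(p[2]),np.sin(p[2]),0])@(P-cab(p)(0,0,0)))
for n,o in(("scene",(140,110)),("top",(270,80))):
    i=get_image(n)
    f=i["frame"][:,:,::-1][o[1]:o[1]+90,o[0]:o[0]+100].copy()
    d=lambda q:tuple(int(v) for v in (proj(i,q)[0]-o+.5)*6)
    f=cv2.resize(f,None,fx=6,fy=6,interpolation=cv2.INTER_CUBIC)
    for y in(.081,0.04,-.081):cv2.circle(f,d(cab(p)(-.006,y,.204)),2,(0,255,0),-1)
    cv2.imwrite(f"pics/{n}11.png",f)
E
```

```text
clock: 10.48
position: [0.5802, -0.0901, 0.1821]
ee_rot: [0.083, 0.765, 0.63, -0.101]
contact_force: [-1.2, 2.5, 0.5]
width: 0.0
[ 0.5801776  -0.09009225  0.18214052] [-1.18356268  2.47477354  0.46126809] -0.017860548221043094
```

View pics/scene11.png

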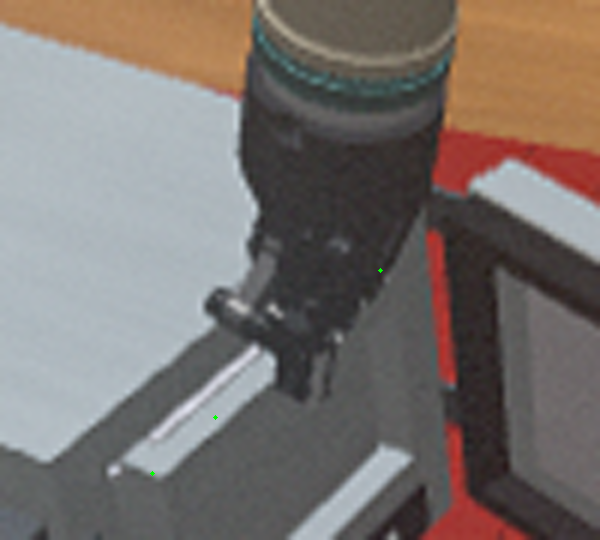

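View pics/top11.png

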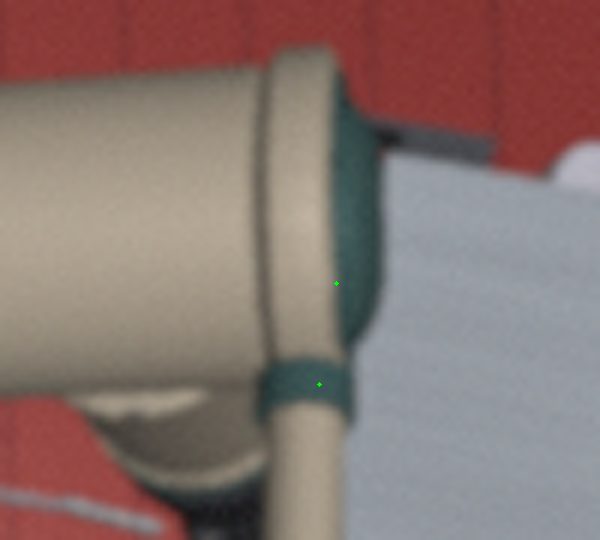

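```bash
python3 -m jog '[-1.5,0,0.4,0,0,0, -3,0,0.8,0,0,0, -4.5,0,1.2,0,0,0]'
python3 -m jog '[-1,0,0.3,0,0,0, -2,0,0.5,0,0,0]'
python3 -m jog '[-1,0,0.3,0,0,0, -1,0,0.3,0,0,0]'
```

```text
clock: 10.95
position: [0.5793, -0.0947, 0.1821]
ee_rot: [0.083, 0.765, 0.63, -0.101]
contact_force: [-1.3, 3.6, 1.5]
width: 0.0003
clock: 11.2
position: [0.5791, -0.0957, 0.1822]
ee_rot: [0.082, 0.766, 0.63, -0.1]
contact_force: [-0.7, 6.1, 0.9]
width: 0.0
clock: 11.45
position: [0.5791, -0.0957, 0.1821]
ee_rot: [0.082, 0.766, 0.63, -0.1]
contact_force: [-1.2, 8.0, 1.7]
width: 0.0001
```

```bash
python3 -m jog '[0.5,0,0,0,0,0, 0.5,0,0,0,0,0]'; python3 - <<'E'
from h import *
P,R,s=cur();print(P,s["contact_force"],np.array([np.cos(p[2]),np.sin(p[2]),0])@(P-cab(p)(0,0,0)))
i=get_image("scene");o=(140,140)
f=i["frame"][:,:,::-1][o[1]:o[1]+70,o[0]:o[0]+90].copy()
d=lambda q:tuple(int(v) for v in (proj(i,q)[0]-o+.5)*8)
f=cv2.resize(f,None,fx=8,fy=8,interpolation=cv2.INTER_CUBIC)
for y in(.081,0.04,-.081):cv2.circle(f,d(cab(p)(-.006,y,.204)),2,(0,255,0),-1);cv2.circle(f,d(cab(p)(-.006,y,.184)),2,(0,255,0),-1)
for y in(.125,.081,.04,0,-.125):cv2.circle(f,d(cab(p)(0,y,.24)),2,(255,0,255),-1)
cv2.imwrite(f"pics/s12.png",f)
E
```

```text
clock: 11.7
position: [0.5791, -0.0957, 0.1821]
ee_rot: [0.082, 0.766, 0.63, -0.1]
contact_force: [-1.4, 6.7, 1.7]
width: -0.0002
[ 0.57910872 -0.09565242  0.18214001] [-1.42083614  6.74572961  1.72710556] -0.012198621785522746
```

View pics/s12.png

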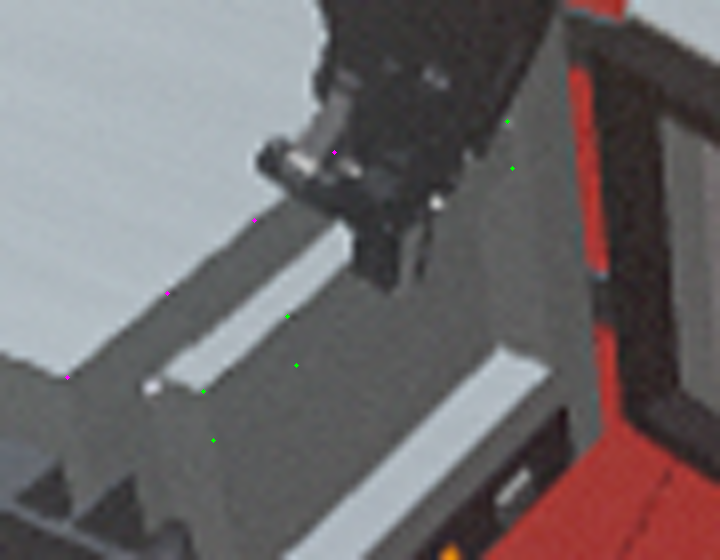

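```bash
python3 -m jog '[15,0,-4,0,0,0, 45,0,-12,0,0,0, 60,0,-50,0,0,0, 75,0,-105,0,0,0, 75,0,-125,0,0,0, 75,0,-125,0,0,0]'
python3 - <<'E'
from h import *
P,R,s=cur();print(P,s["qpos"],s["contact_force"])
i=get_image("top");o=(190,90)
f=i["frame"][:,:,::-1][o[1]:o[1]+140,o[0]:o[0]+180].copy()
d=lambda q:tuple(int(v) for v in (proj(i,q)[0]-o+.5)*4)
f=cv2.resize(f,None,fx=4,fy=4,interpolation=cv2.INTER_CUBIC)
for y in(.081,0.04,-.081):cv2.circle(f,d(cab(p)(-.006,y,.204)),2,(0,255,0),-1)
cv2.imwrite(f"pics/t13.png",f)
E
```

```text
clock: 12.5
position: [0.6008, 0.0061, 0.2852]
ee_rot: [0.085, 0.765, 0.63, -0.1]
contact_force: [0.3, -0.4, -0.3]
width: -0.0001
[0.60076325 0.0060923  0.28520189] [ 0.05443853  0.33153992  1.28898071 -0.25625623  1.58170694  0.25248815] [ 0.3065538  -0.40464242 -0.30653105]
```

View pics/t13.png

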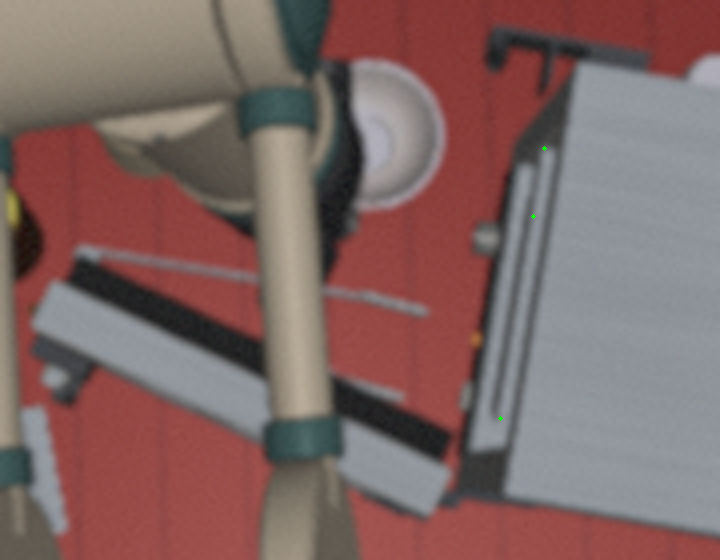

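```bash
python3 - <<'E'
from h import *
a=p[4];print(a)
R=R2(p[2]+a,10);R0=cur()[1]
X0=cur()[0];X1=door(p,a,-.069,.165,.285)
print(X1)
from scipy.spatial.transform import Slerp
S=Slerp([0,1],Ro.concatenate([R0,R]))
rows([(X0+(X1-X0)*k/9,S(k/9)) for k in range(1,10)]+[(door(p,a,-.069,.165,.193),R)])
E
```

```text
1.2842755252518339
[0.46695403 0.12269859 0.285     ]
[9.5, -17.0, -2.8] [-1.77, 0.49, -7.98]
[19.1, -33.9, -5.5] [-3.54, 0.99, -15.95]
[28.6, -50.9, -8.3] [-5.31, 1.48, -23.93]
[38.1, -67.9, -11.1] [-7.07, 1.97, -31.91]
[47.7, -84.8, -13.9] [-8.84, 2.47, -39.88]
[57.2, -101.8, -16.6] [-10.61, 2.96, -47.86]
[66.7, -118.8, -19.4] [-12.38, 3.45, -55.83]
[76.3, -135.7, -22.2] [-14.15, 3.94, -63.81]
[85.8, -152.7, -24.9] [-15.92, 4.44, -71.79]
[109.8, -152.8, 63.9] [-15.92, 4.44, -71.79]
```

```bash
python3 -m jog '[9.5,-17,-2.8,-1.8,0.5,-8, 19,-34,-5.5,-3.5,1,-16, 28.6,-51,-8.3,-5.3,1.5,-24, 38,-68,-11,-7,2,-32, 47.7,-85,-13.9,-8.8,2.5,-40, 57.2,-102,-16.6,-10.6,3,-48, 66.7,-119,-19.4,-12.4,3.5,-56, 76.3,-136,-22.2,-14.2,4,-64, 85.8,-152.7,-24.9,-15.9,4.4,-71.8, 85.8,-152.7,-24.9,-15.9,4.4,-71.8]'
python3 - <<'E'
from h import *
a=p[4];R=R2(p[2]+a,10)
print(cur()[2]["qpos"])
rows([(door(p,a,-.069,.165,.193),R)])
for n,o in(("scene",(180,80)),("top",(180,80))):
    i=get_image(n)
    f=i["frame"][:,:,::-1][o[1]:o[1]+150,o[0]:o[0]+150].copy()
    d=lambda q:tuple(int(v) for v in (proj(i,q)[0]-o+.5)*4)
    f=cv2.resize(f,None,fx=4,fy=4,interpolation=cv2.INTER_CUBIC)
    for x in(-.015,.015):
      for y in(.008,.165,.258):cv2.circle(f,d(door(p,a,x,y,.24)),2,(0,255,0),-1)
    cv2.imwrite(f"pics/{n}14.png",f)
E
```

```text
clock: 13.8
position: [0.465, 0.1221, 0.2839]
ee_rot: [0.083, 0.238, 0.967, -0.022]
contact_force: [-0.3, -0.3, -0.2]
width: 0.0
[ 0.19838984  0.03026935  1.65745797 -0.11297176  1.32290447 -0.86890464]
[14.1, 1.7, 89.8] [-0.15, -0.16, -0.1]
```

View pics/scene14.png

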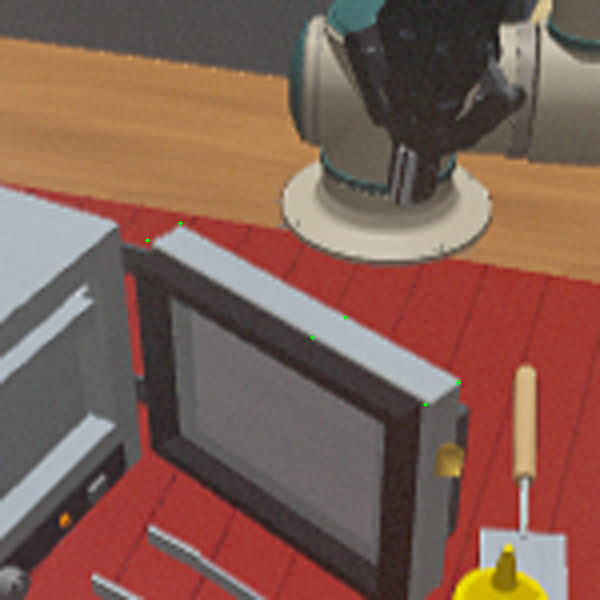

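View pics/top14.png

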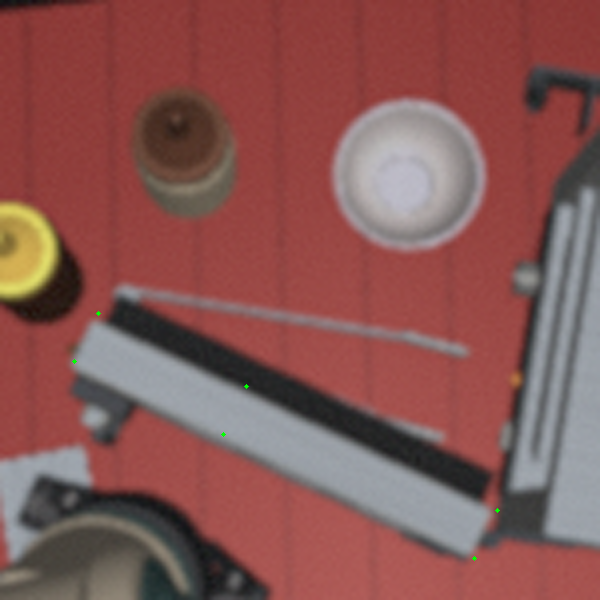

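```bash
python3 -m jog '[4,1,30,0,0,0, 9,1.7,60,0,0,0, 14,1.7,90,0,0,0, 14,1.7,90,0,0,0]'
python3 - <<'E'
from h import *
P,R,s=cur();print(P,s["contact_force"])
for n,o in(("scene",(180,80)),("top",(180,120))):
    i=get_image(n)
    f=i["frame"][:,:,::-1][o[1]:o[1]+150,o[0]:o[0]+150].copy()
    d=lambda q:tuple(int(v) for v in (proj(i,q)[0]-o+.5)*4)
    f=cv2.resize(f,None,fx=4,fy=4,interpolation=cv2.INTER_CUBIC)
    for c in(-.01,.019):cv2.circle(f,d(P+R.apply([0,0,c])),2,(0,255,0),-1)
    cv2.imwrite(f"pics/{n}15.png",f)
E
```

```text
clock: 14.4
position: [0.4674, 0.1226, 0.1913]
ee_rot: [0.081, 0.238, 0.968, -0.022]
contact_force: [-0.3, 0.2, 1.3]
width: 0.0001
[0.46742054 0.12256258 0.19131026] [-0.33546009  0.20994617  1.29048132]
```

View pics/scene15.png

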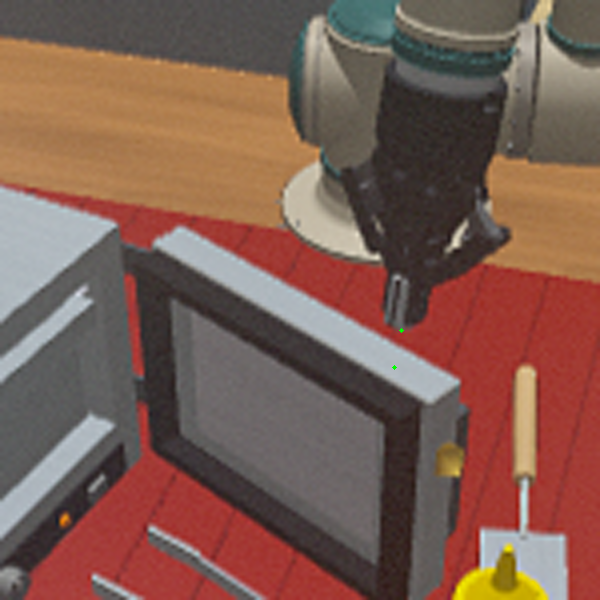

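View pics/top15.png

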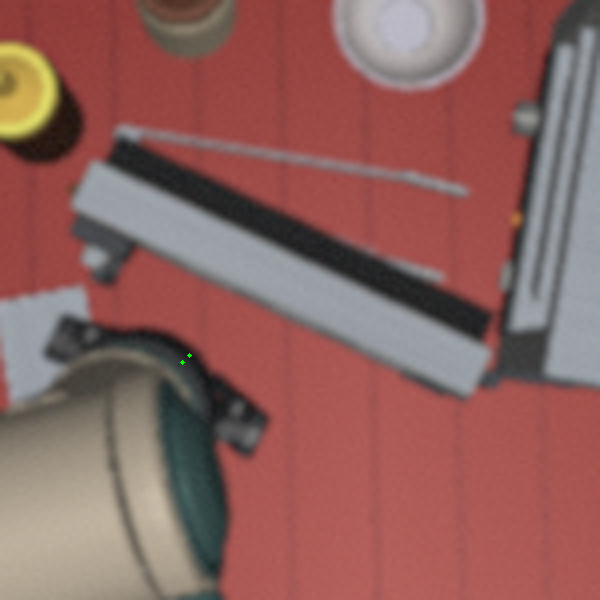

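```bash
cat >> h.py <<'E'
def arc(angs,r=.165,z=.193,off=.009):
    rows([(door(p,a,-.015-off,r,z),R2(p[2]+a,10)) for a in angs])
def dpos(a):
    P,R,s=cur();c=np.cos(p[2]+a),np.sin(p[2]+a);d=P-door(p,a,0,0,0);return c[0]*d[0]+c[1]*d[1],-c[1]*d[0]+c[0]*d[1],P[2],s["contact_force"],s["clock"]
E
python3 - <<'E'
from h import *
a=p[4];print(dpos(a))
rows([(door(p,a,-.015-.009-q,.165,.193),R2(p[2]+a,10)) for q in(.03,.02,.01,.005,0)])
arc([a-.05*k for k in range(1,9)])
E
```

```text
(np.float64(-0.06674249475762387), np.float64(0.16676727502578725), np.float64(0.19442061356710771), array([0.44512824, 0.12776413, 0.09619735]), 14.5)
[-12.3, -1.7, 3.6] [-0.04, -0.05, -0.08]
[-22.2, -1.7, 5.3] [-0.04, -0.05, -0.08]
[-32.0, -1.7, 7.1] [-0.04, -0.05, -0.08]
[-36.9, -1.7, 7.9] [-0.04, -0.05, -0.08]
[-41.9, -1.7, 8.8] [-0.04, -0.05, -0.08]
[-50.0, -0.7, 10.2] [0.46, -0.05, 2.75]
[-58.2, -0.1, 11.6] [0.96, -0.05, 5.57]
[-66.4, 0.1, 13.1] [1.45, -0.05, 8.39]
[-74.6, -0.2, 14.5] [1.95, -0.05, 11.21]
[-82.8, -0.8, 16.0] [2.45, -0.05, 14.03]
[-90.9, -1.9, 17.4] [2.94, -0.05, 16.85]
[-99.0, -3.4, 18.8] [3.44, -0.05, 19.67]
[-107.0, -5.3, 20.2] [3.93, -0.05, 22.5]
```

```bash
python3 -m jog '[-12,-1.7,3.6,0,0,0, -20,-1.7,5,0,0,0, -26,-1.7,6,0,0,0, -32,-1.7,7.1,0,0,0, -36,-1.7,7.8,0,0,0, -40,-1.7,8.5,0,0,0, -44,-1.5,9.1,0,0,0.7, -48,-1,9.8,0.3,0,2, -52,-0.5,10.6,0.6,0,3.4, -56,-0.3,11.3,0.8,0,4.8]'
python3 - <<'E'
from h import *
print(dpos(p[4]-.086))
i=get_image("top");o=(180,120)
f=i["frame"][:,:,::-1][o[1]:o[1]+150,o[0]:o[0]+150].copy()
cv2.imwrite(f"pics/t16.png",cv2.resize(f,None,fx=4,fy=4,interpolation=cv2.INTER_CUBIC))
E
```

```text
clock: 15.75
position: [0.5194, 0.0968, 0.1925]
ee_rot: [0.083, 0.279, 0.956, -0.024]
contact_force: [-1.7, 1.9, 0.1]
width: 0.0003
(np.float64(-0.024772984211903118), np.float64(0.16476085825113923), np.float64(0.19251751562017416), array([-1.68345066,  1.85675352,  0.08321704]), 15.75)
```

View pics/t16.png

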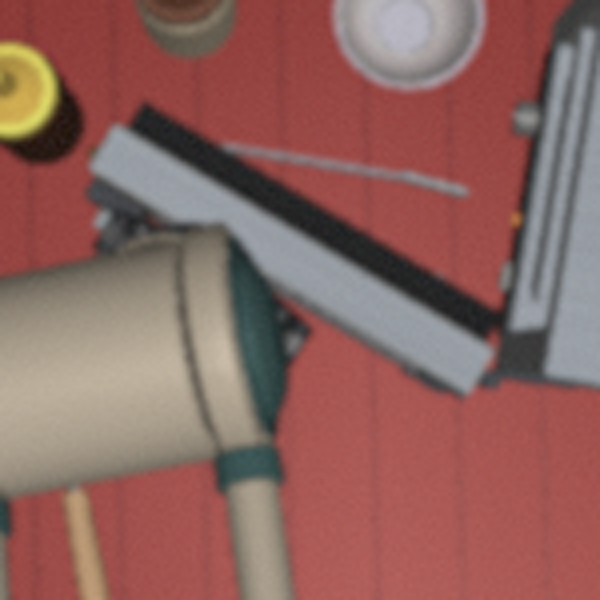

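```bash
python3 - <<'E'
from h import *
arc([1.198-.06*k for k in range(1,11)],r=.157)
E
```

```text
[-9.3, -6.8, 1.2] [0.61, -0.03, 3.33]
[-18.7, -6.2, 2.9] [1.21, -0.04, 6.72]
[-28.1, -6.2, 4.5] [1.8, -0.04, 10.1]
[-37.4, -6.7, 6.2] [2.4, -0.04, 13.49]
[-46.8, -7.8, 7.8] [2.99, -0.04, 16.87]
[-56.0, -9.5, 9.4] [3.59, -0.04, 20.26]
[-65.1, -11.8, 11.0] [4.19, -0.04, 23.64]
[-74.1, -14.6, 12.6] [4.78, -0.04, 27.03]
[-82.9, -17.9, 14.1] [5.38, -0.04, 30.42]
[-91.5, -21.7, 15.6] [5.97, -0.04, 33.8]
```

```bash
python3 -m jog '[-9.3,-2,1.2,0.6,0,3.3, -18.7,-4,2.9,1.2,0,6.7, -28.1,-6.2,4.5,1.8,0,10.1, -37.4,-6.7,6.2,2.4,0,13.5, -46.8,-7.8,7.8,3,0,16.9, -56,-9.5,9.4,3.6,0,20.3, -65.1,-11.8,11,4.2,0,23.6, -74.1,-14.6,12.6,4.8,0,27, -82.9,-17.9,14.1,5.4,0,30.4, -91.5,-21.7,15.6,6,0,33.8]'
python3 - <<'E'
from h import *
print(dpos(.598),cur()[2]["qpos"])
arc([.598-.05*k for k in range(1,9)],r=.157)
i=get_image("top");o=(180,90)
f=i["frame"][:,:,::-1][o[1]:o[1]+150,o[0]:o[0]+180].copy()
cv2.imwrite(f"pics/t17.png",cv2.resize(f,None,fx=4,fy=4,interpolation=cv2.INTER_CUBIC))
E
```

```text
clock: 17.05
position: [0.5864, 0.0289, 0.1929]
ee_rot: [0.072, 0.549, 0.831, -0.048]
contact_force: [-1.2, 2.0, 0.9]
width: -0.0001
(np.float64(-0.024747989322014892), np.float64(0.1569096618679699), np.float64(0.19294726205430626), array([-1.20340592,  1.96897942,  0.9185205 ]), 17.05) [ 0.03451973  0.28351082  1.56941057 -0.17099492  1.23109032 -0.31627944]
[-8.5, 1.1, 1.4] [0.46, -0.11, 2.8]
[-16.3, 1.7, 2.8] [0.95, -0.11, 5.63]
[-24.1, 1.9, 4.2] [1.45, -0.11, 8.45]
[-31.9, 1.7, 5.5] [1.94, -0.11, 11.27]
[-39.7, 1.2, 6.9] [2.44, -0.1, 14.09]
[-47.5, 0.2, 8.2] [2.93, -0.1, 16.91]
[-55.2, -1.2, 9.6] [3.43, -0.1, 19.73]
[-62.8, -2.9, 10.9] [3.92, -0.1, 22.56]
```

View pics/t17.png

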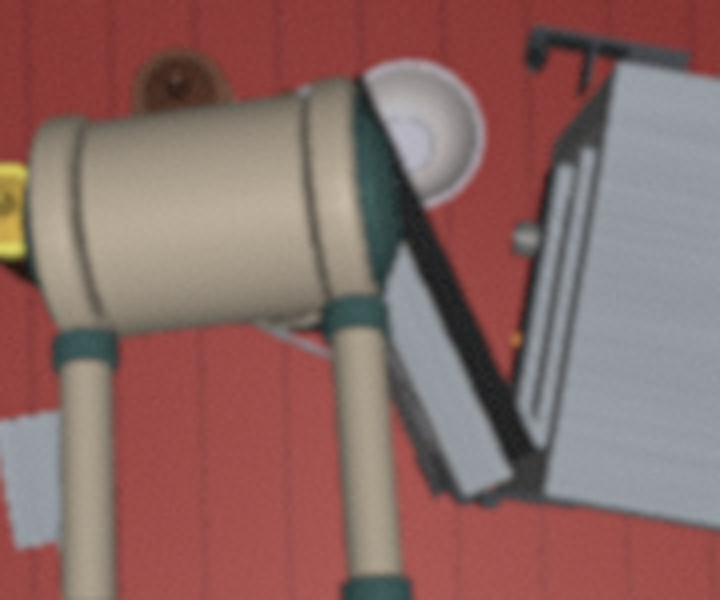

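```bash
python3 -m jog '[-8.5,1.1,1.4,0.5,0,2.8, -16.3,1.7,2.8,1,0,5.6, -24.1,1.9,4.2,1.5,0,8.5, -31.9,1.7,5.5,1.9,0,11.3, -39.7,1.2,6.9,2.4,0,14.1, -47.5,0.2,8.2,2.9,0,16.9, -55.2,-1.2,9.6,3.4,0,19.7]'
python3 - <<'E'
from h import *
print(dpos(.248))
arc([.248-.025*k for k in range(1,7)],r=.165)
E
```

```text
clock: 17.98
position: [0.6069, -0.0238, 0.1929]
ee_rot: [0.063, 0.685, 0.723, -0.06]
contact_force: [-0.4, 2.6, 0.4]
width: 0.0002
(np.float64(-0.023332127847726848), np.float64(0.15654035970664765), np.float64(0.19292808261418987), array([-0.40985721,  2.56390154,  0.38744008]), 17.975)
[-3.4, 9.0, 0.5] [0.2, -0.06, 1.39]
[-7.5, 9.5, 1.2] [0.44, -0.06, 2.8]
[-11.6, 9.8, 2.0] [0.69, -0.06, 4.22]
[-15.7, 10.0, 2.7] [0.94, -0.06, 5.63]
[-19.8, 10.2, 3.4] [1.19, -0.05, 7.04]
[-23.9, 10.2, 4.1] [1.44, -0.05, 8.45]
```

```bash
python3 -m jog '[-3.4,2,0.5,0.2,0,1.4, -7.5,4,1.2,0.4,0,2.8, -11.6,6.5,2,0.7,0,4.2, -15.7,9,2.7,0.9,0,5.6, -15.7,9,2.7,0.9,0,5.6]'
python3 - <<'E'
from h import *
print(dpos(.148))
i=get_image("scene");o=(120,90)
f=i["frame"][:,:,::-1][o[1]:o[1]+150,o[0]:o[0]+190].copy()
cv2.imwrite(f"pics/s18.png",cv2.resize(f,None,fx=4,fy=4,interpolation=cv2.INTER_CUBIC))
arc([.148-.0125*k for k in range(1,9)],r=.165)
E
```

```text
clock: 18.6
position: [0.6177, -0.0396, 0.1932]
ee_rot: [0.061, 0.719, 0.689, -0.062]
contact_force: [0.9, -0.2, -0.6]
width: -0.0002
(np.float64(-0.023617912533561967), np.float64(0.1649957989047114), np.float64(0.19324052543886763), array([ 0.93101456, -0.22688192, -0.64040743]), 18.6)
[-1.8, 0.5, 0.5] [0.29, 0.0, 0.9]
[-3.8, 0.7, 0.9] [0.42, 0.0, 1.61]
[-5.8, 0.9, 1.3] [0.54, 0.0, 2.31]
[-7.9, 1.1, 1.6] [0.67, 0.0, 3.02]
[-9.9, 1.3, 2.0] [0.79, 0.0, 3.72]
[-12.0, 1.5, 2.3] [0.92, -0.0, 4.43]
[-14.0, 1.6, 2.7] [1.04, -0.0, 5.13]
[-16.1, 1.7, 3.1] [1.16, -0.0, 5.84]
```

View pics/s18.png

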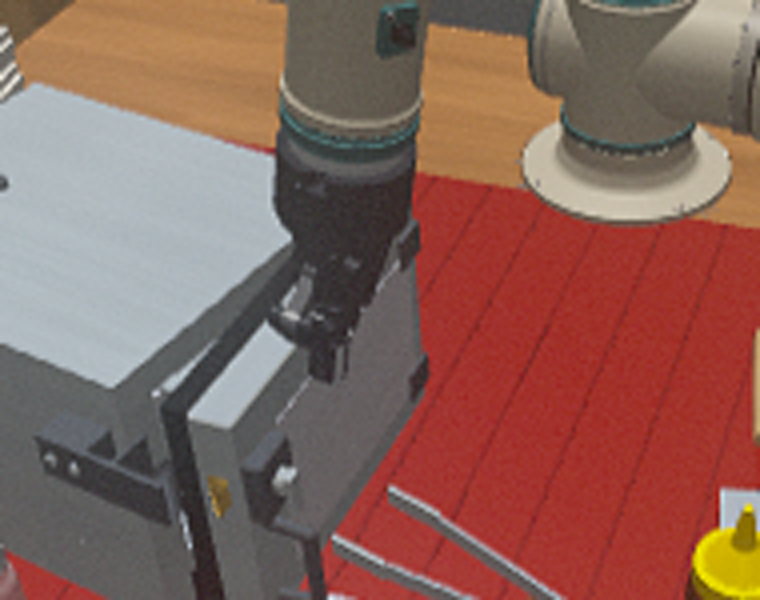

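```bash
python3 -m jog '[-1.8,0.5,0.5,0.2,0,0.9, -3.8,0.7,0.9,0.4,0,1.6, -5.8,0.9,1.3,0.5,0,2.3, -7.9,1.1,1.6,0.7,0,3]'
python3 -m jog '[-1,0.1,0.2,0,0,0.4, -2,0.2,0.4,0.1,0,0.7, -3,0.2,0.5,0.2,0,1.1, -4,0.3,0.7,0.2,0,1.4]'
python3 - <<'E'
from h import *
print(dpos(.0745))
i=get_image("scene");o=(120,90)
f=i["frame"][:,:,::-1][o[1]:o[1]+150,o[0]:o[0]+190].copy()
cv2.imwrite(f"pics/s19.png",cv2.resize(f,None,fx=4,fy=4,interpolation=cv2.INTER_CUBIC))
arc([.0745-.0061*k for k in range(1,13)],r=.165)
E
```

```text
clock: 19.15
position: [0.6178, -0.0468, 0.1931]
ee_rot: [0.058, 0.738, 0.67, -0.065]
contact_force: [0.1, 1.4, 1.4]
width: -0.0004
clock: 19.65
position: [0.6178, -0.0509, 0.1928]
ee_rot: [0.057, 0.746, 0.661, -0.065]
contact_force: [2.2, 1.9, 0.1]
width: 0.0004
(np.float64(-0.024405173209527287), np.float64(0.16423594694088636), np.float64(0.19282893988051997), array([2.2457243 , 1.85411773, 0.12944601]), 19.65)
[-1.2, 1.0, 0.0] [-0.0, -0.04, 0.27]
[-2.2, 1.1, 0.2] [0.06, -0.04, 0.62]
[-3.2, 1.3, 0.4] [0.12, -0.04, 0.96]
[-4.2, 1.4, 0.5] [0.18, -0.04, 1.3]
[-5.2, 1.5, 0.7] [0.24, -0.04, 1.65]
[-6.2, 1.6, 0.9] [0.3, -0.04, 1.99]
[-7.2, 1.7, 1.1] [0.36, -0.04, 2.34]
[-8.2, 1.8, 1.2] [0.42, -0.04, 2.68]
[-9.2, 1.9, 1.4] [0.48, -0.04, 3.03]
[-10.2, 2.0, 1.6] [0.54, -0.04, 3.37]
[-11.2, 2.1, 1.8] [0.6, -0.04, 3.71]
[-12.2, 2.2, 1.9] [0.67, -0.04, 4.06]
```

View pics/s19.png

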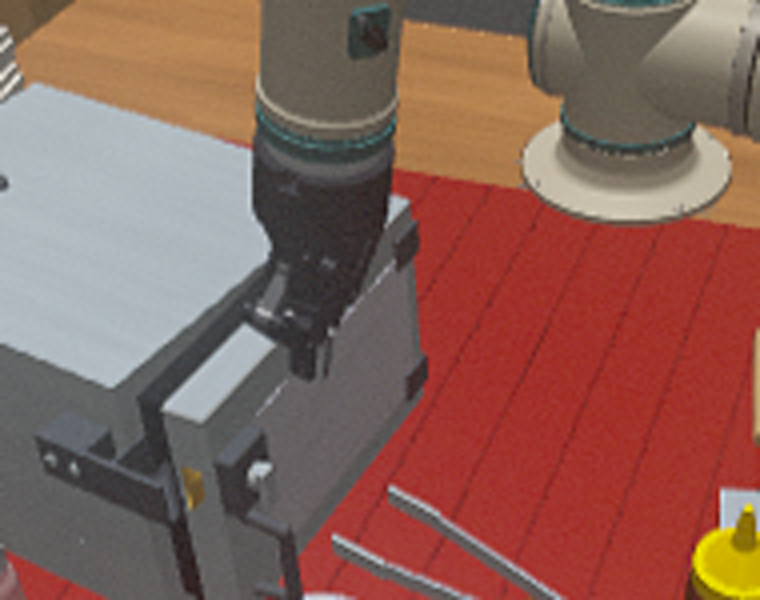

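```bash
python3 -m jog '[-1,0.1,0.2,0,0,0.3, -2,0.3,0.4,0,0,0.6, -3,0.5,0.5,0.1,0,1]'
python3 -m jog '[-1,0.1,0.2,0,0,0.3, -2,0.2,0.4,0,0,0.7]'
python3 -m jog '[-1,0.1,0.2,0,0,0.3, -2,0.2,0.4,0,0,0.7]'
python3 -c "
from h import *
print(dpos(.03))"
```

```text
clock: 20.08
position: [0.6176, -0.0538, 0.1928]
ee_rot: [0.057, 0.752, 0.654, -0.065]
contact_force: [1.4, 3.8, 0.5]
width: -0.0004
clock: 20.32
position: [0.6177, -0.054, 0.1927]
ee_rot: [0.056, 0.756, 0.649, -0.063]
contact_force: [2.1, 8.3, 1.9]
width: 0.0001
clock: 20.58
position: [0.6179, -0.0546, 0.1928]
ee_rot: [0.056, 0.76, 0.645, -0.062]
contact_force: [1.3, 10.0, 2.5]
width: -0.0001
(np.float64(-0.028094045154692132), np.float64(0.16367990422392026), np.float64(0.19279339894978584), array([ 1.30923279, 10.04192242,  2.546036  ]), 20.575)
```

```bash
python3 -m jog '[-1,0,0.2,0,0,0, -2,0,0.4,0,0,0]'
python3 -m jog '[-1,0,0.2,0,0,0, -2,0,0.4,0,0,0]'
```

```text
clock: 20.82
position: [0.6178, -0.0559, 0.1928]
ee_rot: [0.056, 0.76, 0.645, -0.061]
contact_force: [2.6, 12.0, 2.0]
width: 0.0
clock: 21.08
position: [0.6177, -0.0572, 0.1928]
ee_rot: [0.055, 0.76, 0.645, -0.061]
contact_force: [2.3, 13.5, 3.5]
width: -0.0003
```

```bash
python3 -c "
from h import *
print(dpos(.03))"
```

```text
(np.float64(-0.025487174994327184), np.float64(0.16398493302286143), np.float64(0.19279915201414763), array([ 2.34476943, 13.51205591,  3.49304396]), 21.075)
```

```bash
python3 -m jog '[-1,0,0.2,0,0,0, -2,0,0.4,0,0,0]'
python3 -m jog '[-1,0,0.2,0,0,0]'
python3 -m jog '[-1,0,0.2,0,0,0]'
python3 -c "
from h import *
print(dpos(.02))"
```

```text
clock: 21.32
position: [0.6175, -0.0596, 0.1928]
ee_rot: [0.056, 0.759, 0.645, -0.061]
contact_force: [2.9, 3.7, 1.1]
width: 0.0001
clock: 21.45
position: [0.6175, -0.0607, 0.1928]
ee_rot: [0.056, 0.76, 0.645, -0.061]
contact_force: [3.4, 12.4, 2.8]
width: 0.0001
clock: 21.58
position: [0.6174, -0.0613, 0.1928]
ee_rot: [0.056, 0.76, 0.645, -0.061]
contact_force: [2.6, 12.9, 3.3]
width: 0.0001
(np.float64(-0.0229952458844204), np.float64(0.16413837348972343), np.float64(0.192791042807849), array([ 2.60818762, 12.90402382,  3.31528255]), 21.575)
```

```bash
python3 -m jog '[-1,0,0.2,0,0,0]'
python3 -m jog '[-1,0,0.2,0,0,0]'
python3 -c "
from h import *
print(dpos(.01))"
```

```text
clock: 21.7
position: [0.6174, -0.062, 0.1928]
ee_rot: [0.056, 0.76, 0.645, -0.06]
contact_force: [3.8, 13.8, 3.2]
width: 0.0
clock: 21.82
position: [0.6173, -0.0627, 0.1928]
ee_rot: [0.055, 0.76, 0.645, -0.06]
contact_force: [3.2, 14.5, 3.6]
width: -0.0002
(np.float64(-0.02327865146826337), np.float64(0.16402782672517552), np.float64(0.19279805052154747), array([ 3.16395973, 14.47605197,  3.56765219]), 21.825)
```

```bash
python3 -m jog '[-1,0,0.2,0,0,0]'
python3 -m jog '[-1,0,0.2,0,0,0]'
python3 -m jog '[0,0,0,0,0,0]'
python3 - <<'E'
from h import *
print(dpos(.0))
i=get_image("scene");o=(120,140)
f=i["frame"][:,:,::-1][o[1]:o[1]+100,o[0]:o[0]+110].copy()
cv2.imwrite(f"pics/s20.png",cv2.resize(f,None,fx=6,fy=6,interpolation=cv2.INTER_CUBIC))
E
```

```text
clock: 21.95
position: [0.6172, -0.0634, 0.1928]
ee_rot: [0.055, 0.76, 0.645, -0.06]
contact_force: [4.3, 14.9, 3.5]
width: -0.0003
clock: 22.08
position: [0.6172, -0.0643, 0.1928]
ee_rot: [0.055, 0.76, 0.645, -0.06]
contact_force: [3.8, 14.6, 3.2]
width: 0.0002
clock: 22.2
position: [0.6171, -0.0645, 0.1928]
ee_rot: [0.055, 0.76, 0.645, -0.06]
contact_force: [3.2, 15.6, 3.4]
width: 0.0
(np.float64(-0.023062777487487727), np.float64(0.16396838398435154), np.float64(0.1928388879461161), array([ 3.17446714, 15.5661931 ,  3.37945441]), 22.2)
```

View pics/s20.png

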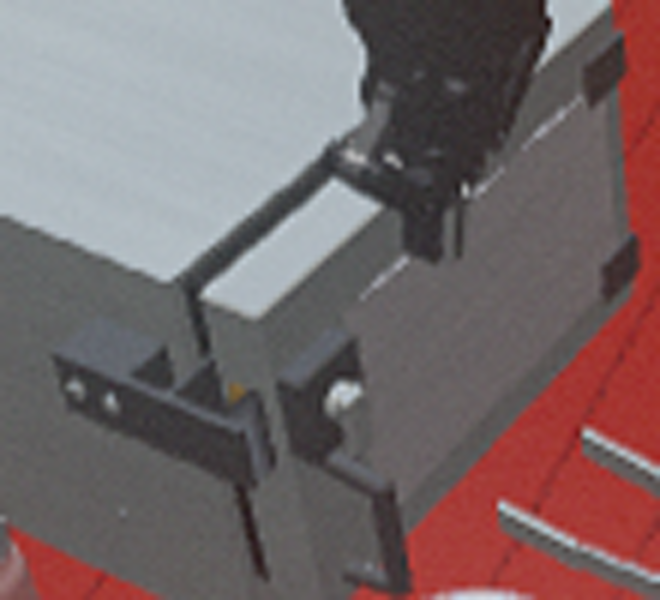

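```bash
python3 -m jog '[-1,0,0.2,0,0,0, -1,0,0.2,0,0,0]'
python3 -m jog '[-1,0,0.2,0,0,0, -1,0,0.2,0,0,0]'
```

```text
clock: 22.5
position: [0.617, -0.0652, 0.1928]
ee_rot: [0.055, 0.76, 0.645, -0.059]
contact_force: [3.4, 15.6, 3.0]
width: -0.0001
clock: 22.75
position: [0.617, -0.0658, 0.1928]
ee_rot: [0.055, 0.76, 0.645, -0.059]
contact_force: [3.4, 16.0, 3.8]
width: -0.0001
```

```bash
python3 -m jog '[-1,0,0.2,0,0,0, -1,0,0.2,0,0,0]'
python3 -m jog '[-1,0,0.2,0,0,0, -1,0,0.2,0,0,0]'
```

```text
clock: 23.0
position: [0.617, -0.0658, 0.1928]
ee_rot: [0.055, 0.76, 0.645, -0.058]
contact_force: [4.4, 17.6, 3.2]
width: -0.0
clock: 23.25
position: [0.617, -0.0658, 0.1928]
ee_rot: [0.054, 0.76, 0.645, -0.058]
contact_force: [4.1, 20.0, 5.0]
width: -0.0002
```

Stop reached (no motion, force rising to 20 N). Now I release gently.

```bash
python3 -m jog '[2,0,-0.4,0,0,0, 4,0,-0.8,0,0,0, 6,0,-1.2,0,0,0, 9,0,-1.8,0,0,0, 12,0,-2.4,0,0,0, 16,0,-3.2,0,0,0, 22,0,-4.4,0,0,0, 40,0,-8,0,0,0, 60,0,-12,0,0,0, 60,0,-12,0,0,0]'
python3 - <<'E'
from h import *
s=cur()[2];print(s["position"],s["contact_force"])
for n,o in(("scene",(120,120)),("top",(260,80))):
    i=get_image(n)
    f=i["frame"][:,:,::-1][o[1]:o[1]+110,o[0]:o[0]+120].copy()
    d=lambda q:tuple(int(v) for v in (proj(i,q)[0]-o+.5)*5)
    f=cv2.resize(f,None,fx=5,fy=5,interpolation=cv2.INTER_CUBIC)
    for x in(-.015,.015):
      for y in(.008,.258):cv2.circle(f,d(door(p,0,x,y,.24)),2,(0,255,0),-1)
    cv2.imwrite(f"pics/{n}21.png",f)
E
```

```text
clock: 24.5
position: [0.625, -0.0116, 0.1938]
ee_rot: [0.058, 0.759, 0.646, -0.064]
contact_force: [0.6, 0.1, -0.7]
width: 0.0004
[ 0.62501783 -0.01161715  0.19378738] [ 0.64122099  0.14139486 -0.74392176]
```

View pics/scene21.png

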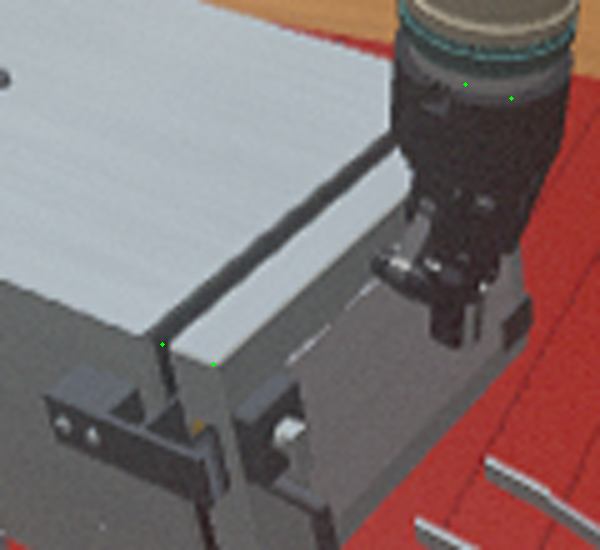

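View pics/top21.png

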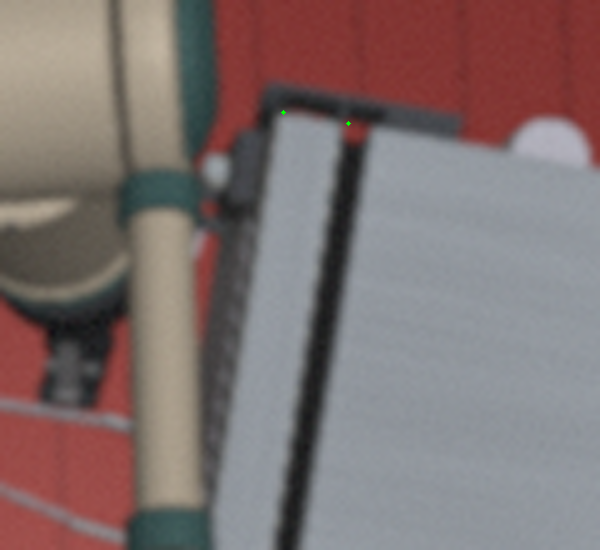

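```bash
python3 -m jog '[60,0,-50,0,0,0, 70,0,-100,0,0,0, 70,0,-140,0,0,0, 70,0,-140,0,0,0, 70,0,-140,0,0,0, 70,0,-140,0,0,0, 70,0,-140,0,0,0, 70,0,-140,0,0,0]'
python3 - <<'E'
from h import *
s=cur()[2];print(s["position"],s["contact_force"])
for n,o in(("scene",(120,120)),("top",(260,80))):
    i=get_image(n)
    cv2.imwrite(f"pics/{n}22.png",i["frame"][:,:,::-1])
    f=i["frame"][:,:,::-1][o[1]:o[1]+110,o[0]:o[0]+120].copy()
    d=lambda q:tuple(int(v) for v in (proj(i,q)[0]-o+.5)*5)
    f=cv2.resize(f,None,fx=5,fy=5,interpolation=cv2.INTER_CUBIC)
    cv2.imwrite(f"pics/{n}22c.png",f)
E
```

```text
clock: 25.6
position: [0.639, 0.0779, 0.3189]
ee_rot: [0.057, 0.759, 0.645, -0.065]
contact_force: [0.3, -0.2, -1.4]
width: 0.0
[0.639004   0.07790734 0.31893694] [ 0.34619882 -0.15635353 -1.36845317]
```

View pics/scene22c.png

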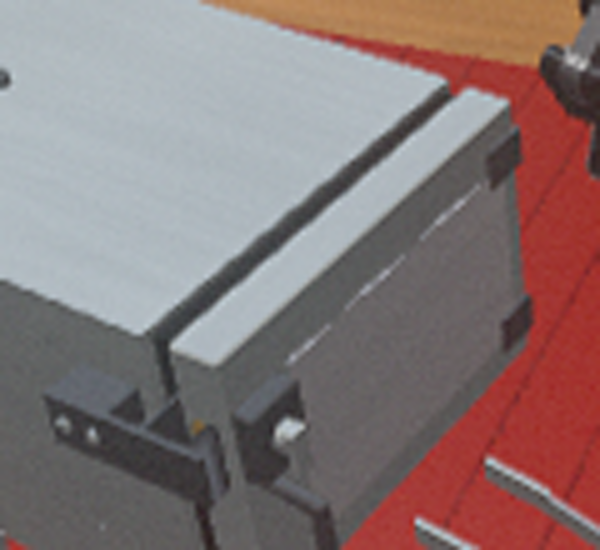

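View pics/top22.png

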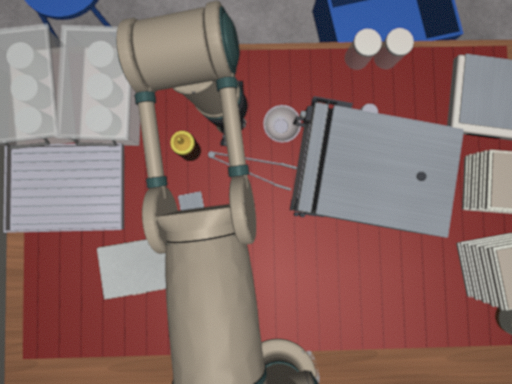

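View pics/scene22.png

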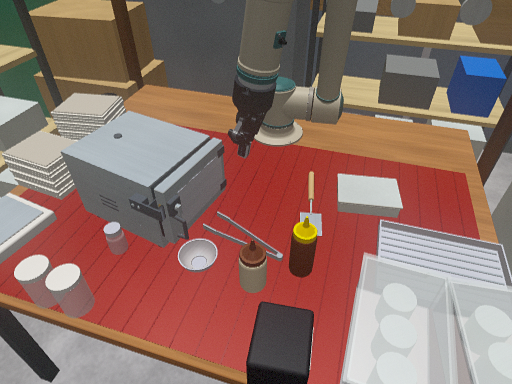

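```bash
python3 -c "
from rig import *
print(sign_off())"
```

```text
the job is handed in; nothing more can be done
None
```

I slid the pan home and latched the door shut, then handed the job in at about 25.6 s of the 72 s. `sign_off()` gives no verdict, so the result below rests on my own checks.

- **Pan:** it slid at about 3 N with the door at about 1.28 rad. It met its stop at about 8 N, and in both camera views the lip then sat at its home position to within 1–2 mm. The pan is now behind the shut door, so I could not re-check it after closing.
- **Door:** I swung it shut slowly. The force rose to about 14 N, dropped to about 4 N as the bolt cleared the strike, then built against the gasket. I stopped when it met the hard stop at about 20 N, against the 30 N limit.
- **After release:** with the arm backed off about 50 mm, and again about 1 s later, the door sat at about 0 rad (±0.01) and did not move. The sprung gasket did not push it back open. The bolt tip shows at the strike, but I could only infer that it is fully out from the door staying shut and the force pattern.
- **Rest of the counter:** in the final pictures none of the bystanders in view had visibly moved. The arm hid the short bottle from the top camera and part of the spatula, but both look unmoved in the scene view. The arm was clear of everything and the force reading was at its usual noise level (about 1 N).

**Disagreement:** in the camera images the fingertips were about 30 mm farther back along the tool than the stated 19 mm ahead of the TCP. My first pass at the pan lip went over it or just missed it because of this. I lowered the tool about 16 mm, and contact with the pan and the door then matched the image-based figure.

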